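# Prop the slipped job tablet back up

### The arm

A 6-joint arm with a two-finger parallel gripper is mounted at the origin on a cart in front of the work surface, level with it; the furniture and walls round the work are solid. World frame = base frame: x ahead of the robot, y to its left, z up, the work surface at z = 0. Lengths are in mm, angles in degrees, forces in N, time in s.
With the tool pointing down it reaches from about 300 to 850 mm from the base axis. Payload 4.2 kg.
Tool frame: the origin (TCP) lies at the very end of the fingers, on their centre line; the grasp point (between the pads) lies 19 mm behind it (bot.grasp_offset is the distance from the TCP to the grasp point, in mm); z points along the fingers, y is the line along which they close (so a half turn about z gives the same grasp; the last joint's range is limited). The gripper opens to 91 mm and grips with 3 to 60 N. Pads are 32 mm wide; open, the fingers measure 118 mm over their backs; the gripper's body (76 mm by 178 mm) begins 60 mm behind the grasp point.
Start: joints at [-68.067, 18.312, 89.639, -0, 72.044, -1.146], TCP at [225.403, -528.998, 189.576] pointing down, gripper open.
Joint ranges: [-177.97, 177.97], [-48.28, 115.42], [12.27, 149.76], [-77.06, 257.06], [2.81, 150.46], [-146.56, 146.56]. Speed limits (degrees/s): [147.25, 147.25, 180, 180, 180, 180].

### API

Orientations are given as [roll, pitch, yaw] about the fixed x, y, z axes, in that order (R = Rz(yaw) Ry(pitch) Rx(roll)).
In Python, from workcell import bot, grab_frame, camera_info, cut_out gives the robot as it stands.
- The arm moves only by the tool jog_arm, never from a script. Its argument "targets" is a list that holds one entry, the list of rows, each a list of 7 numbers: the closure, from 0 (fully open) to 1 (shut), then the shift along the tool's x, y, z in m, then the turn, a rotation vector about the tool's x, y, z in rad. In form: [[[jaw, x, y, z, rx, ry, rz], ...]]. A call has 1 to 5 rows; each row is the pose to reach, as a shift and turn from the pose commanded when the call began, along the tool's axes at that moment; what a row does not reach only later rows make up. A row lasts 1/8 s, in which the tool goes at most 62.5 mm and 10.7 degrees, less where a joint would pass 70% of its speed; a pose out of reach is approached as far as the arm can. A call with a gripper value outside its range is refused whole. The fingers move at their own pace and stop on an object; the grip force is fixed at half the most. Time passes only in rows, so rows that repeat a pose let the fingers close. It gives the time, the measured TCP pose, the force, the opening and the grip force at its end, in the units of the state.
- bot.get_obs(): the state, without advancing time (a new reading comes with each control period).
- grab_frame(name): name is "scene" or "top" or "wrist"; returns the picture (400x640x3 uint8, red, green, blue); there is no depth.
- camera_info(name): a dict with "fx", "fy", "cx", "cy" (pixels), "k1" (the pictures are not rectified: a ray, as slopes to the right and down, at radius r is drawn at 1 + k1 r^2 times it, then the intrinsics apply), "xyz" and "orientation" of the camera in the world; the wrist camera has in their place "mount" (4x4, takes a point from camera to tool coordinates, whose origin is the TCP and whose axes are the flange's). Camera axes: x right, y down, z forward; pixel columns grow to the right and rows downward; lengths in mm; the calibration is good to about 2 mm. A picture is of the moment at which its call begins: read the wrist's pose just before it. camera_info takes no time and is no camera call.
- bot.job_done(): hands the job in; it is judged then, once.
Trained networks look in the newest picture that a camera, given by its name, has taken for a name from the list of things; names that differ only in an ending like _2 or _b are one class to them, and where a whole thing is asked for, a point or a joint stands for the part that bears it (a point fixed in the world has none). Each returns a list of dicts, best first, with "p" (0 to 1); they miss things now and then, are a little off and sometimes report something else, mostly with a low value. They report only what shows in the picture. A call takes as long as a camera call. They do not tell look-alikes from the thing itself.
- cut_out(camera, thing): "region" (400x640 bool, what is visible of it) and "pixel" ([column, row] in pixels, amid what is visible of it).
The state is a dict: "time": time; "joint_positions": joint angles; "joint_vel": joint speeds; "tau": joint torques, N m; "tcp_pos": TCP position; "orientation": TCP orientation; "wrist_force": force on the tool from outside, world axes, zero at the start; "ft_torque": the same for the moment, N m; "gripper_width": finger opening in mm; "grip_force": force on a finger pad.
Only numpy, scipy, OpenCV 4.12 (cv2) and the standard library are available. Lean on these libraries where they do the work, as an engineer would, in place of code of your own. Each camera call takes 0.05 s, during which the arm holds its last target. There are 200 camera calls.

### The job

The tablet has slipped down the heavy carton because the two empty staple boxes in front of its foot are too light to stop it. First drop both staple boxes into the red pot beside them (not the one at the back); next, with the tape dispenser that stands on their other side still well out of the way, push the tablet's foot along the worktop towards the carton, never lifting the foot off the worktop, until the tablet leans back only about 25 degrees from upright, square and centred against the carton; then set that dispenser lengthwise along the tablet's foot, touching it, as a stop. Do not shift the carton, and leave the mug and the hole punch alone.

Things in the scene. Friction and masses are not known exactly. Their poses are not given: they have to be found in the camera images.
- tablet: Tablet in a blue case, 116 mm wide, 165 tall, 12 thick, 0.45 kg, leaning back on the carton's top front edge, at first by 47 degrees from upright. Origin: middle of its lower back edge, on the worktop. x: through the thickness (screen at x = -12 mm, to the robot); y: along the foot; z: up the tablet. Foot d mm from the carton's front face: lean = atan(d/90), d = 97 at first.
- tablet_foot (a point): Middle of the tablet's lower front edge, on the screen side (12 mm in front of the tablet's origin), the edge nearest to the robot: 9 mm above the worktop at first, 5 mm at a lean of 25 degrees, so push low, just clear of the worktop; pressed higher up, on the sloping screen, the tablet jams.
- carton: Full kraft carton, about 2 kg, 100 x 60 x 90 mm (own x, y, z), on whose top edge the tablet leans. Origin: centre of its underside. Its 100 mm wide front face, 30 mm from the origin on its +y side, looks roughly at the robot. The tablet's y axis starts parallel to the carton's x axis, and within 8 mm of its middle.
- red_staple_box: Dark red empty staple box, 38 x 82 x 28 mm carton, light (empty, about 50 g). Origin: centre of its underside; y along its 82 mm length, z up. It starts in front of the tablet's foot, its length pointing at the foot, 3 to 12 mm from it, beside the other staple box (30 to 40 mm clear between the two).
- blue_staple_box: Blue empty staple box, 38 x 82 x 28 mm carton, light (empty, about 50 g). Origin: centre of its underside; y along its 82 mm length, z up. It starts in front of the tablet's foot, its length pointing at the foot, 3 to 12 mm from it, beside the other staple box (30 to 40 mm clear between the two).
- bin_pot: Red plastic pot, open on top, the waste pot: 127 mm across the rim, about 94 mm inside at the floor, 103 mm high, 5 mm floor, 0.3 kg, loose. Origin: centre of its underside. Stands to the left or to the right of the work.
- tape_dispenser: Dark grey weighted tape dispenser, 57 mm wide (own x), 157 long (own y), 62 high, 0.55 kg. Its long side walls are upright, flat, 55 mm high, 28 mm either side of the origin; grip across them near the middle. Origin: centre of its underside. Starts on the other side of the work from the pot, its length pointing roughly away from the robot.
- mug: White mug with dots, 92 mm across, 93 mm high, a bystander. Origin: centre of its underside.
- hole_punch: Black two-hole punch, 128 x 151 x 69 mm, a bystander. Origin: centre of its underside.
There are look-alikes about, which are no part of the job. Of the things that look like the tape_dispenser, the smaller one is meant.

How it is judged:
By the outcome, as a careful person would: the job done as asked, in the order asked, and still so for the second after the job is handed in, with the robot touching nothing.
It also fails if it takes over 72 s, if anything falls off the work surface, if the arm or the gripper's body presses on something with over 40 N, if the wrist force passes 120 N, or if a joint passes its speed limit or range.

## Working session

There is one attempt and no reset: what is moved stays moved. The work goes in short steps, Python scripts to look and compute and a tool call to move; the robot and the scene stay as the last step left them, time stands still between calls to the robot, and variables do not carry over. Pictures are saved under pics/ and viewed, at most 10 in all, crops included, and the job is handed in when it is done.

Besides the shell and the picture viewer there is one more tool, called after "Call:" by a JSON object that holds its "api" and its "payload", one argument or row to a line. jog_arm: Moves the arm, as the interface text tells. Its arguments: {"type":"object","properties":{"targets":{"type":"array"}},"required":["targets"]}

```bash
ls; mkdir -p pics
cat > h.py <<'E'
import numpy as np, cv2
from scipy.spatial.transform import Rotation as R
from workcell import bot, grab_frame, camera_info, cut_out
def cam(name,obs=None):
    c=camera_info(name)
    if 'mount' in c:
        M=np.array(c['mount'],float); o=obs or bot.get_obs()
        Rt=R.from_euler('xyz',o['orientation'],degrees=True).as_matrix()
        return c,Rt@M[:3,:3],Rt@M[:3,3]+np.array(o['tcp_pos'])
    return c,R.from_euler('xyz',c['orientation'],degrees=True).as_matrix(),np.array(c['xyz'],float)
def ray(C,px):
    c,Rm,t=C; px=np.atleast_2d(np.array(px,float))
    d=np.c_[(px[:,0]-c['cx'])/c['fx'],(px[:,1]-c['cy'])/c['fy']]; s=d.copy()
    for _ in range(20): s=d/(1+c['k1']*(s**2).sum(1,keepdims=True))
    return np.c_[s,np.ones(len(s))]@Rm.T
def toz(C,px,z):
    d=ray(C,px); return C[2]+d*((z-C[2][2])/d[:,2:3])
def proj(C,P):
    c,Rm,t=C; q=(np.atleast_2d(P)-t)@Rm; s=q[:,:2]/q[:,2:]; s=s*(1+c['k1']*(s**2).sum(1,keepdims=True))
    return np.c_[s[:,0]*c['fx']+c['cx'],s[:,1]*c['fy']+c['cy']]
def rect(region,C,z):
    cs,_=cv2.findContours(region.astype(np.uint8),0,2); k=max(cs,key=cv2.contourArea)[:,0]
    w=toz(C,k,z)[:,:2].astype(np.float32); return cv2.minAreaRect(w),w
E
python3 - <<'E'
from h import *
for n in ['scene','top']:
    im=grab_frame(n); cv2.imwrite(f'pics/{n}0.png',im[:,:,::-1])
    print(n,camera_info(n))
print(camera_info('wrist')['mount'])
C=cam('top')
for t in ['tablet','carton','red_staple_box','blue_staple_box','bin_pot','tape_dispenser','mug','hole_punch']:
    for r in cut_out('top',t):
        z={'red_staple_box':28,'blue_staple_box':28,'bin_pot':103,'tape_dispenser':55,'carton':90,'mug':93,'hole_punch':40}.get(t,0)
        (c,s,a),w=rect(r['region'],C,z); print(t,round(r['p'],2),np.round(r['pixel']),np.round(c),np.round(s),round(a,1))
E
```

```text
pics
scene {'fx': 450.77585811775987, 'fy': 450.77585811775987, 'cx': 318.8228904638713, 'cy': 200.5540630153346, 'k1': -0.04806463095540469, 'xyz': array([-79.99293312, 865.94352574, 837.65996222]), 'orientation': array([-131.45737052,   -0.30559537, -134.53694525])}
top {'fx': 473.8026399224565, 'fy': 473.8026399224565, 'cx': 316.9569611645933, 'cy': 204.20881769686451, 'k1': 0.03863008818277062, 'xyz': array([ 407.43489048,  245.35368344, 1544.5993612 ]), 'orientation': array([-1.73619144e+02,  1.00467047e-01, -9.00047196e+01])}
[[-1.53805170e-03 -9.57224800e-01 -2.89341178e-01  8.29211553e+01]
 [ 9.99998815e-01 -1.45203089e-03 -5.11955815e-04  7.71318902e-01]
 [ 6.99244741e-05 -2.89341622e-01  9.57225898e-01 -1.95174328e+02]
 [ 0.00000000e+00  0.00000000e+00  0.00000000e+00  1.00000000e+00]]
tablet 0.89 [349. 197.] [599. 139.] [125. 143.] 89.8
carton 0.76 [348. 172.] [674. 145.] [100.  32.] 90.0
red_staple_box 0.91 [335. 231.] [480. 179.] [42. 80.] 89.8
blue_staple_box 0.54 [360. 234.] [473. 109.] [35. 80.] 89.5
bin_pot 0.61 [445. 224.] [ 510. -140.] [124. 125.] 88.5
tape_dispenser 0.8 [259. 226.] [503. 433.] [ 64. 149.] 69.6
tape_dispenser 0.74 [269. 178.] [650. 394.] [ 93. 147.] 0.0
tape_dispenser 0.57 [195. 217.] [535. 641.] [ 97. 207.] 79.1
mug 0.78 [437. 175.] [ 651. -109.] [127.  75.] 89.9
mug 0.49 [350. 198.] [588. 146.] [118. 134.] 89.8
hole_punch 0.97 [269. 178.] [653. 396.] [ 94. 148.] 0.3
hole_punch 0.6 [256. 227.] [503. 438.] [ 65. 153.] 70.4
```

View pics/top0.png

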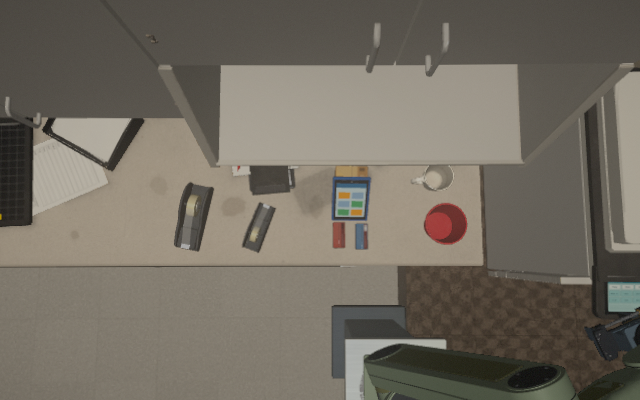

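View pics/scene0.png

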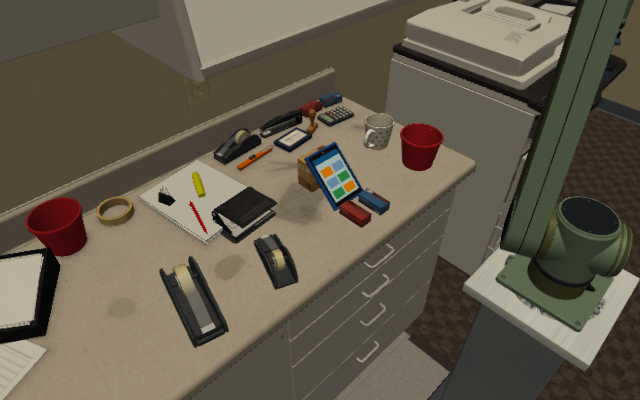

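The top view shows the red box at (338,235), the blue box at (361,236), the tablet at (350,198), the pot at (446,224) and the smaller dispenser at (259,227). A cabinet overhangs the carton (its front edge is at about row 163). The scene view agrees.

```bash
cat >> h.py <<'E'
def rel(p,yaw,o=None,n=1):
    "shift m, turn rad in tool axes to reach world p (mm), yaw deg, pointing down"
    o=o or bot.get_obs(); R0=R.from_euler('xyz',o['orientation'],degrees=True)
    R1=R.from_euler('xyz',[180,0,yaw],degrees=True)
    return np.round(R0.inv().apply(np.array(p)-o['tcp_pos'])/1000,4),np.round((R0.inv()*R1).as_rotvec(),4)
def tri(pa,pb,a='top',b='scene'):
    A,B=cam(a),cam(b); u=ray(A,pa)[0];v=ray(B,pb)[0]
    s=np.linalg.lstsq(np.c_[u,-v],B[2]-A[2],rcond=None)[0]; P,Q=A[2]+s[0]*u,B[2]+s[1]*v
    return (P+Q)/2,np.linalg.norm(P-Q)
E
python3 - <<'E'
from h import *
o=bot.get_obs(); print(o['orientation'],o['tcp_pos'],o['time'])
print('cab corner',tri([217,166],[205,82]))
print('edge',toz(cam('top'),[[440,265],[483,200],[485,280]],0))
print('edge hi',toz(cam('top'),[[485,280],[485,160]],300))
for p,y in [((330,-150,300),0),((480,150,300),0)]: print(rel(p,y,o))
c=camera_info('wrist'); print(c['fx'],c['cx'],c['cy'],c['k1'])
E
```

```text
[-1.79998465e+02 -2.34947112e-03  2.30759315e+01] [ 225.40014546 -528.94568533  189.52959803] 0.5
cab corner (array([617.42941913, 478.15566296, 451.64083035]), np.float64(6.923776632948453))
edge [[ 382.95185383 -148.41131403    0.        ]
 [ 593.84888875 -294.28321993    0.        ]
 [ 335.78127451 -290.0950411     0.        ]]
edge hi [[ 349.69820684 -186.09744703  300.        ]
 [ 664.62691055 -198.74097472  300.        ]]
(array([ 0.2448, -0.3076, -0.1105]), array([-0.    , -0.    ,  0.4028]))
(array([ 0.5003, -0.5248, -0.1104]), array([-0.    , -0.    ,  0.4028]))
309.5430693148795 321.4968118526708 202.84200691105474 -0.050286178791869196
```

Call:
{"api": "jog_arm", "payload": {
  "targets": [
    [[0,0.035,-0.045,-0.02,0,0,0.08],[0,0.07,-0.09,-0.04,0,0,0.16],[0,0.105,-0.135,-0.06,0,0,0.24],[0,0.14,-0.18,-0.08,0,0,0.32],[0,0.175,-0.225,-0.1,0,0,0.4]]
  ]
}}

```text
time: 1.12
tcp_pos: [298.3, -251.7, 290.4]
orientation: [180.0, -0.1, -0.0]
wrist_force: [1.0, 0.2, 0.8]
gripper_width: 90.7
grip_force: 0.0
```

Run:
```python
from h import *
o=bot.get_obs(); print(o['tcp_pos'],o['orientation'],rel((480,150,230),0,o))
```

```text
[ 298.32309488 -251.6556482   290.39099132] [ 1.79972231e+02 -5.71408739e-02 -3.30851953e-02] (array([ 0.1814, -0.4018,  0.0604]), array([ 0.0005, -0.001 , -0.0006]))
```

Call:
{"api": "jog_arm", "payload": {
  "targets": [
    [[0.36,0.02,-0.05,0,0,0,0],[0.36,0.045,-0.1,0,0,0,0],[0.36,0.07,-0.15,0,0,0,0],[0.36,0.095,-0.2,0.01,0,0,0],[0.36,0.12,-0.25,0.02,0,0,0]]
  ]
}}

```text
time: 1.75
tcp_pos: [418.2, -1.3, 269.7]
orientation: [180.0, -0.1, 0.2]
wrist_force: [0.7, -0.8, 0.3]
gripper_width: 58.1
grip_force: 0.0
```

Call:
{"api": "jog_arm", "payload": {
  "targets": [
    [[0.36,0.02,-0.05,0.01,0,0,0],[0.36,0.04,-0.1,0.025,0,0,0],[0.36,0.06,-0.15,0.04,0,0,0],[0.36,0.06,-0.15,0.04,0,0,0]]
  ]
}}

```text
time: 2.25
tcp_pos: [477.1, 149.7, 227.9]
orientation: [180.0, 0.2, 0.4]
wrist_force: [-0.4, -1.2, 0.6]
gripper_width: 58.4
grip_force: 0.0
```

Run:
```python
from h import *
o=bot.get_obs(); print(o['tcp_pos'],o['orientation'],o['gripper_width'],o['time'])
im=grab_frame('wrist'); cv2.imwrite('pics/w0.png',im[:,:,::-1]); C=cam('wrist',o)
for t,z in [('red_staple_box',28),('blue_staple_box',28),('tape_dispenser',55),('tablet',60),('carton',90),('bin_pot',103)]:
    for r in cut_out('wrist',t):
        (c,s,a),w=rect(r['region'],C,z); print(t,round(r['p'],2),np.round(r['pixel']),np.round(c,1),np.round(s),round(a,1))
```

```text
[477.11103824 149.6933249  227.86197763] [1.79983636e+02 1.58244769e-01 4.14206695e-01] 58.40679397527534 2.25
red_staple_box 0.83 [301. 171.] [481.3 177.7] [40. 83.] 89.5
blue_staple_box 0.57 [355. 179.] [476.3 106.1] [40. 86.] 89.5
blue_staple_box 0.19 [105. 150.] [509.3 436.8] [ 90. 158.] 68.6
tape_dispenser 0.68 [105. 153.] [513.5 416.8] [ 83. 147.] 68.8
tape_dispenser 0.66 [  1. 186.] [469.9 565.3] [ 4. 55.] 72.8
tablet 0.65 [330.  60.] [599.6 141.6] [137. 141.] 88.8
carton 0.85 [346.   0.] [660.6 139.4] [ 3. 98.] 0.5
bin_pot 0.93 [575. 155.] [ 504.6 -123.4] [128. 154.] 15.1
bin_pot 0.69 [331.  63.] [594.7 142.8] [119. 124.] 88.5
```

View pics/w0.png

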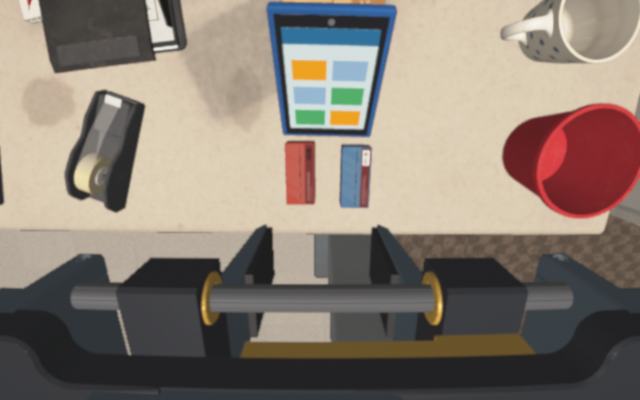

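Call:
{"api": "jog_arm", "payload": {
  "targets": [
    [[0.36,0.003,-0.029,0.03,0,0,0],[0.36,0.003,-0.029,0.08,0,0,0],[0.36,0.003,-0.029,0.12,0,0,0],[0.36,0.003,-0.029,0.16,0,0,0],[0.36,0.003,-0.029,0.17,0,0,0]]
  ]
}}

```text
time: 3.22
tcp_pos: [478.4, 174.9, 57.9]
orientation: [179.9, 0.2, 0.1]
wrist_force: [-0.2, -0.0, 1.1]
gripper_width: 58.6
grip_force: 0.0
```

Call:
{"api": "jog_arm", "payload": {
  "targets": [
    [[0.36,0,0,0,0,0,0]]
  ]
}}

```text
time: 3.35
tcp_pos: [480.5, 175.8, 60.1]
orientation: [-180.0, -0.0, 0.1]
wrist_force: [-0.3, 0.7, 0.4]
gripper_width: 58.5
grip_force: 0.0
```

Run:
```python
from h import *
o=bot.get_obs(); print(o['tcp_pos'],o['orientation'],o['gripper_width'],o['time'])
im=grab_frame('wrist'); cv2.imwrite('pics/w1.png',im[:,:,::-1]); C=cam('wrist',o)
for t,z in [('red_staple_box',28),('blue_staple_box',28)]:
    for r in cut_out('wrist',t):
        (c,s,a),w=rect(r['region'],C,z); print(t,round(r['p'],2),np.round(r['pixel']),np.round(c,1),np.round(s),round(a,1))
# tablet bottom corners and carton from top & first wrist
```

```text
[480.49802719 175.79643732  60.09944436] [-1.79995694e+02 -3.52835312e-02  1.17647737e-01] 58.49166075143125 3.35
red_staple_box 0.62 [320. 218.] [481.7 177.6] [85. 39.] 0.0
blue_staple_box 0.84 [413. 213.] [478.7 108.2] [85. 44.] 0.3
```

View pics/w1.png

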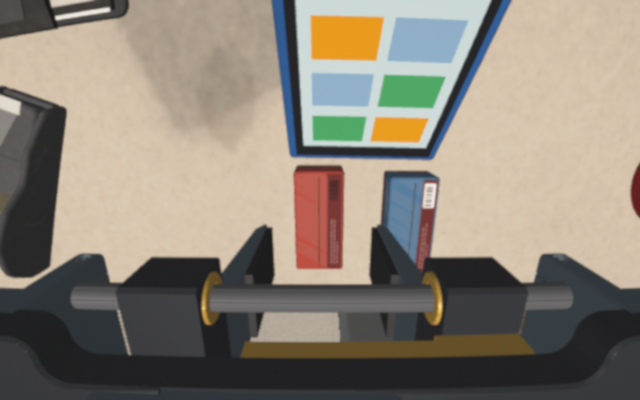

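The red box sits between the fingers (image columns 294–344) and the blue box is clear to the right. I'll descend and grip.

Call:
{"api": "jog_arm", "payload": {
  "targets": [
    [[0.36,0.001,-0.002,0.03,0,0,0],[0.36,0.001,-0.002,0.055,0,0,0],[0.36,0.001,-0.002,0.055,0,0,0],[0.8,0.001,-0.002,0.055,0,0,0],[0.8,0.001,-0.002,0.055,0,0,0]]
  ]
}}

```text
time: 4.12
tcp_pos: [482.1, 178.5, 5.9]
orientation: [-180.0, -0.2, 0.2]
wrist_force: [-0.5, -0.1, -0.7]
gripper_width: 41.4
grip_force: 0.0
```

Call:
{"api": "jog_arm", "payload": {
  "targets": [
    [[0.8,0,0,0,0,0,0],[0.8,0,0,-0.05,0,0,0],[0.8,0,0,-0.1,0,0,0],[0.8,0,0,-0.15,0,0,0],[0.8,0,0.05,-0.17,0,0,0]]
  ]
}}

```text
time: 4.75
tcp_pos: [483.3, 129.9, 178.3]
orientation: [-179.9, -0.4, 0.4]
wrist_force: [0.8, -0.6, -0.0]
gripper_width: 18.7
grip_force: 0.0
```

Run:
```python
from h import *
o=bot.get_obs(); print(o['tcp_pos'],o['orientation'],o['gripper_width'],o['grip_force'])
im=grab_frame('wrist'); cv2.imwrite('pics/w2.png',im[:,:,::-1]); C=cam('wrist',o); 
for n in ['wrist']:
  for r in cut_out(n,'bin_pot'):
    (c,s,a),w=rect(r['region'],C,103); print(n,round(r['p'],2),np.round(r['pixel']),np.round(c),np.round(s))
# pot rim from top picture: ellipse fit
T=cam('top'); grab_frame('top')
for r in cut_out('top','bin_pot'):
    cs,_=cv2.findContours(r['region'].astype(np.uint8),0,2); k=max(cs,key=cv2.contourArea)[:,0]
    w=toz(T,k,103)[:,:2]; print(r['p'],w.min(0),w.max(0),cv2.minEnclosingCircle(w.astype(np.float32)))
```

```text
[483.26160385 129.91644048 178.27628077] [-179.87037688   -0.41841808    0.41151124] 18.65606752160545 0.0
wrist 0.88 [582. 171.] [ 502. -108.] [131. 126.]
0.73 [ 447.51442527 -204.97917057] [572.25494875 -80.16695236] ((510.6415710449219, -142.18492126464844), 65.06925201416016)
```

The fingers hadn't gripped before the lift, so I'll check where the box is now.

Call:
{"api": "jog_arm", "payload": {
  "targets": [
    [[0.36,0,-0.05,0,0,0,0],[0.36,0,-0.05,0,0,0,0],[0.36,0,-0.05,0,0,0,0]]
  ]
}}

```text
time: 5.32
tcp_pos: [480.3, 178.4, 173.6]
orientation: [179.9, 0.1, 0.2]
wrist_force: [0.4, -0.4, -0.0]
gripper_width: 45.1
grip_force: 0.0
```

Run:
```python
from h import *
o=bot.get_obs(); print(o['tcp_pos'],o['orientation'],o['gripper_width'],o['time'])
im=grab_frame('wrist'); cv2.imwrite('pics/w3.png',im[:,:,::-1]); C=cam('wrist',o)
for t,z in [('red_staple_box',28),('blue_staple_box',28)]:
    for r in cut_out('wrist',t):
        (c,s,a),w=rect(r['region'],C,z); print(t,round(r['p'],2),np.round(r['pixel']),np.round(c,1),np.round(s),round(a,1))
```

```text
[480.29619405 178.42278892 173.60160026] [1.79942739e+02 1.08113833e-01 2.48331467e-01] 45.11852831202397 5.325
red_staple_box 0.86 [323. 185.] [481.  177.8] [84. 38.] 0.1
blue_staple_box 0.73 [604.  30.] [ 647.2 -111.6] [ 61. 102.] 4.4
blue_staple_box 0.55 [382. 192.] [475.9 107.1] [44. 85.] 89.0
```

View pics/w3.png

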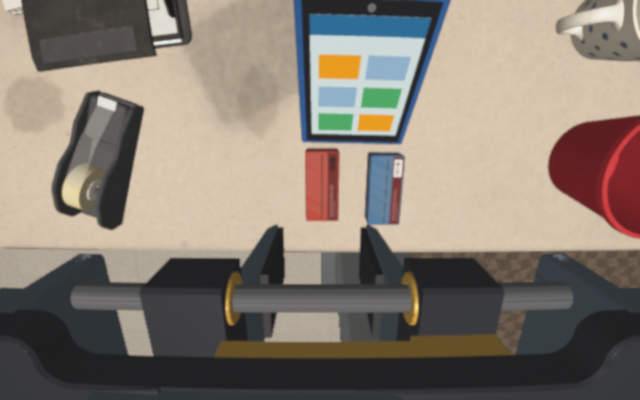

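The red box hasn't moved (305–338, 150–220). I'll retry and wait for the grip.

Call:
{"api": "jog_arm", "payload": {
  "targets": [
    [[0.36,0.001,0.001,0.05,0,0,0],[0.36,0.001,0.001,0.1,0,0,0],[0.36,0.001,0.001,0.14,0,0,0],[0.36,0.001,0.001,0.169,0,0,0],[0.36,0.001,0.001,0.169,0,0,0]]
  ]
}}

```text
time: 6.1
tcp_pos: [480.3, 175.9, 3.8]
orientation: [179.9, 0.3, 0.1]
wrist_force: [-0.8, 0.3, -0.8]
gripper_width: 58.4
grip_force: 0.0
```

Call:
{"api": "jog_arm", "payload": {
  "targets": [
    [[0.8,0,0,0,0,0,0],[0.8,0,0,0,0,0,0],[0.8,0,0,0,0,0,0],[0.8,0,0,0,0,0,0],[0.8,0,0,0,0,0,0]]
  ]
}}

```text
time: 6.72
tcp_pos: [482.1, 177.1, 5.7]
orientation: [-180.0, -0.0, 0.2]
wrist_force: [-0.3, -0.4, -0.2]
gripper_width: 18.4
grip_force: 0.0
```

Run:
```python
from h import *
o=bot.get_obs(); print(o['tcp_pos'],o['gripper_width'],o['grip_force'])
a=grab_frame('wrist'); b=grab_frame('scene')
b=cv2.resize(b[120:280,270:450],(640,569)); 
cv2.imwrite('pics/m4.png',np.hstack([cv2.resize(a,(400,250)),np.zeros((250,0,3),np.uint8),cv2.resize(b,(281,250))])[:,:,::-1])
```

```text
[482.08806525 177.1367341    5.73477191] 18.421621481484046 0.0
```

View pics/m4.png

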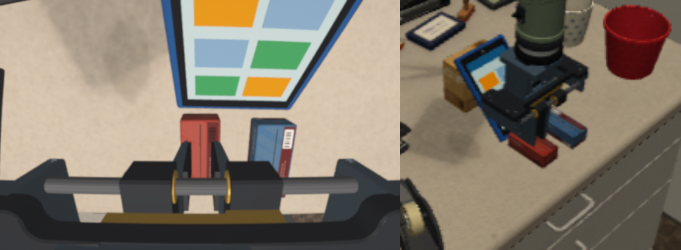

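Call:
{"api": "jog_arm", "payload": {
  "targets": [
    [[0.36,0,0,0,0,0,0],[0.36,0,0,0,0,0,0],[0.36,0,0,0,0,0,0],[0.36,0,0,0.002,0,0,0],[0.36,0,0,0.004,0,0,0]]
  ]
}}

```text
time: 7.45
tcp_pos: [481.9, 177.1, 1.3]
orientation: [180.0, 0.0, 0.2]
wrist_force: [-0.3, -0.2, 0.0]
gripper_width: 58.3
grip_force: 0.0
```

Run:
```python
from h import *
o=bot.get_obs(); print(o['tcp_pos'],o['gripper_width'],o['wrist_force'])
a=grab_frame('wrist'); b=grab_frame('scene')
S=cam('scene'); t=np.array(o['tcp_pos'])
print(proj(S,[t,t+[0,0,25],[440,178,0],[522,178,0],[440,159,28],[440,197,28],[522,159,28],[522,197,28]]).round(1).tolist())
for r in cut_out('scene','red_staple_box')[:2]: 
    ys,xs=np.where(r['region']); print(r['p'],r['pixel'],xs.min(),xs.max(),ys.min(),ys.max())
b=cv2.resize(b[150:250,300:420],(600,500),interpolation=cv2.INTER_CUBIC)
cv2.imwrite('pics/m5.png',b[:,:,::-1])
```

```text
[481.92854791 177.06034435   1.33941087] 58.26861404317375 [-0.2818408  -0.15513591  0.02959469]
[[353.1, 216.1], [353.6, 209.3], [364.5, 224.5], [342.0, 209.5], [370.1, 213.3], [360.5, 220.3], [347.2, 198.6], [337.6, 205.1]]
0.86 [360.8, 219.2] 350 370 203 226
```

View pics/m5.png

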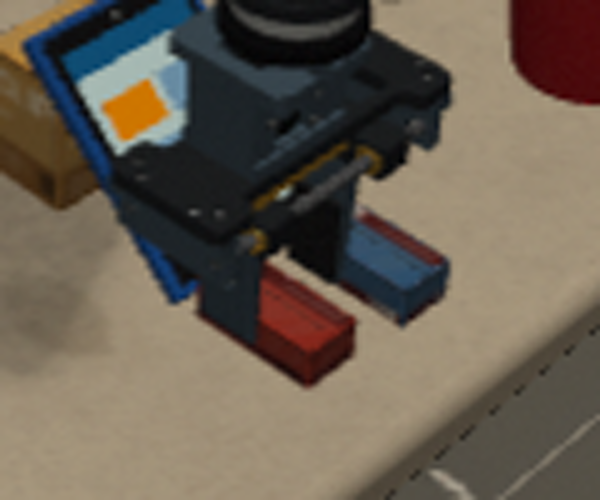

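Run:
```python
from h import *
S=cam('scene'); d=ray(S,[[341,213.6],[351,218.4]])
for y in (206,219.6): print(y,S[2]+d*((y-S[2][1])/d[:,1:2]))
W=cam('wrist'); a=cv2.cvtColor(cv2.imread('pics/w1.png'),6)
for z in (0,-26): print(z,proj(W,(np.array([[16,29.2,z],[16,-29.2,z],[-16,29.2,z]])@R.from_euler('xyz',bot.get_obs()['orientation'],degrees=True).as_matrix().T+bot.get_obs()['tcp_pos'])).round(1).tolist())
```

```text
206 [[500.26566793 206.          17.35817015]
 [464.70518503 206.          24.05111529]]
219.6 [[488.30780083 219.6         34.26280507]
 [453.4801421  219.6         40.81782318]]
0 [[364.8, 214.5], [277.2, 214.6], [362.9, 257.9]]
-26 [[370.6, 228.9], [271.1, 229.1], [368.2, 277.1]]
```

Call:
{"api": "jog_arm", "payload": {
  "targets": [
    [[0.36,0,0,0.003,0,0,0],[0.36,0,0,0.006,0,0,0],[0.36,0,0,0.006,0,0,0]]
  ]
}}

```text
time: 7.98
tcp_pos: [481.7, 177.0, -4.8]
orientation: [180.0, 0.0, 0.2]
wrist_force: [-0.5, -0.6, -0.3]
gripper_width: 58.1
grip_force: 0.0
```

The fingertips are about 26 mm short of the reported TCP: the images match an offset of −26, and there was no contact at −4.8. So true tip z = reported z + 26. I'll go lower in small steps.

Call:
{"api": "jog_arm", "payload": {
  "targets": [
    [[0.36,0,0,0.005,0,0,0],[0.36,0,0,0.01,0,0,0],[0.36,0,0,0.013,0,0,0],[0.36,0,0,0.013,0,0,0]]
  ]
}}

```text
time: 8.48
tcp_pos: [481.8, 177.0, -17.8]
orientation: [180.0, 0.0, 0.2]
wrist_force: [0.3, -0.1, 0.7]
gripper_width: 58.2
grip_force: 0.0
```

Call:
{"api": "jog_arm", "payload": {
  "targets": [
    [[0.8,0,0,0,0,0,0],[0.8,0,0,0,0,0,0],[0.8,0,0,0,0,0,0],[0.8,0,0,0,0,0,0]]
  ]
}}

```text
time: 8.98
tcp_pos: [482.2, 177.2, -17.3]
orientation: [-180.0, -0.0, 0.2]
wrist_force: [-0.0, -0.5, 1.7]
gripper_width: 37.9
grip_force: 30.0
```

Call:
{"api": "jog_arm", "payload": {
  "targets": [
    [[0.8,0,0,-0.05,0,0,0],[0.8,0,0,-0.11,0,0,0],[0.8,0,0.02,-0.16,0,0,0],[0.8,0.01,0.07,-0.17,0,0,0],[0.8,0.015,0.13,-0.17,0,0,0]]
  ]
}}

```text
time: 9.6
tcp_pos: [498.6, 46.4, 154.1]
orientation: [-180.0, -0.2, 0.3]
wrist_force: [0.8, -0.5, -0.1]
gripper_width: 37.8
grip_force: 30.0
```

Call:
{"api": "jog_arm", "payload": {
  "targets": [
    [[0.8,0.005,0.06,0,0,0,0],[0.8,0.01,0.12,0,0,0,0],[0.8,0.014,0.17,0,0,0,0],[0.8,0.014,0.19,0,0,0,0],[0.8,0.014,0.19,0,0,0,0]]
  ]
}}

```text
time: 10.22
tcp_pos: [511.5, -143.2, 152.3]
orientation: [-180.0, 0.0, 0.0]
wrist_force: [0.8, 1.4, -0.8]
gripper_width: 37.9
grip_force: 30.0
```

Run:
```python
from h import *
o=bot.get_obs(); print(o['tcp_pos'],o['gripper_width'],o['grip_force'],o['wrist_force'])
grab_frame('top'); T=cam('top')
for r in cut_out('top','bin_pot')[:2]: 
    cs,_=cv2.findContours(r['region'].astype(np.uint8),0,2); k=max(cs,key=cv2.contourArea)[:,0]
    w=toz(T,k,103)[:,:2]; print(r['p'],w.min(0),w.max(0))
grab_frame('wrist'); C=cam('wrist')
for r in cut_out('wrist','bin_pot')[:2]: 
    cs,_=cv2.findContours(r['region'].astype(np.uint8),0,2); k=max(cs,key=cv2.contourArea)[:,0]
    w=toz(C,k,103)[:,:2]; print(r['p'],r['pixel'],w.min(0),w.max(0))
```

```text
[ 511.54602776 -143.15561056  152.26472792] 37.8957279778463 29.999787211418152 [ 0.83482083  1.40317279 -0.84984413]
0.92 [ 444.51326161 -181.88748428] [544.65745464 -74.27675733]
0.85 [329.6, 181.6] [ 478.27725684 -207.48079404] [574.39722317 -81.48792397]
0.38 [323.4, 249.7] [ 445.42725606 -172.38928772] [ 531.91512708 -110.66240543]
```

Centred over the pot (wrist view: y −207 to −81, x up to 574). I'll lower, release, and rise.

Call:
{"api": "jog_arm", "payload": {
  "targets": [
    [[0.8,0,0,0.05,0,0,0],[0.8,0,0,0.1,0,0,0],[0.8,0,0,0.1,0,0,0],[0.36,0,0,0.1,0,0,0],[0.36,0,0,0.1,0,0,0]]
  ]
}}

```text
time: 11.05
tcp_pos: [513.8, -143.0, 54.9]
orientation: [179.9, -0.3, 0.2]
wrist_force: [-0.0, -0.1, 0.9]
gripper_width: 55.2
grip_force: 0.0
```

Call:
{"api": "jog_arm", "payload": {
  "targets": [
    [[0.36,0,0,0,0,0,0],[0.36,0,0,-0.05,0,0,0],[0.36,0,0,-0.1,0,0,0],[0.36,-0.01,-0.05,-0.1,0,0,0],[0.36,-0.02,-0.11,-0.1,0,0,0]]
  ]
}}

```text
time: 11.68
tcp_pos: [492.2, -32.5, 154.2]
orientation: [180.0, -0.2, -0.0]
wrist_force: [0.4, 0.9, -0.8]
gripper_width: 58.3
grip_force: 0.0
```

Call:
{"api": "jog_arm", "payload": {
  "targets": [
    [[0.36,-0.005,-0.05,0.02,0,0,0],[0.36,-0.01,-0.1,0.04,0,0,0],[0.36,-0.013,-0.14,0.06,0,0,0],[0.36,-0.013,-0.14,0.06,0,0,0]]
  ]
}}

```text
time: 12.18
tcp_pos: [477.0, 109.0, 91.9]
orientation: [180.0, 0.1, 0.4]
wrist_force: [0.5, -0.2, -0.5]
gripper_width: 58.7
grip_force: 0.0
```

Run:
```python
from h import *
o=bot.get_obs(); print(o['tcp_pos'],o['orientation'],o['gripper_width'],o['time'])
grab_frame('wrist'); C=cam('wrist',o)
for t in ['red_staple_box','blue_staple_box']:
    for r in cut_out('wrist',t):
        (c,s,a),w=rect(r['region'],C,28); print(t,round(r['p'],2),np.round(r['pixel']),np.round(c,1),np.round(s),round(a,1))
grab_frame('scene')
for t in ['red_staple_box','bin_pot']:
  for r in cut_out('scene',t): print(t,r['p'],r['pixel'])
```

```text
[477.03934496 108.9814784   91.93433722] [1.79990783e+02 1.07592146e-01 3.86537475e-01] 58.718325631052174 12.175
red_staple_box 0.57 [629. 191.] [ 494.9 -170.7] [10. 57.] 85.9
blue_staple_box 0.82 [326. 209.] [477.2 105.1] [38. 86.] 89.7
red_staple_box 0.42 [305.2, 175.3]
bin_pot 0.68 [423.6, 149.6]
```

Call:
{"api": "jog_arm", "payload": {
  "targets": [
    [[0.36,0.001,0.002,0.03,0,0,0],[0.36,0.001,0.002,0.06,0,0,0],[0.36,0.001,0.002,0.09,0,0,0],[0.36,0.001,0.002,0.11,0,0,0],[0.36,0.001,0.002,0.11,0,0,0]]
  ]
}}

```text
time: 13.1
tcp_pos: [478.5, 104.1, -18.3]
orientation: [180.0, 0.1, 0.1]
wrist_force: [-0.1, 0.5, -0.0]
gripper_width: 58.3
grip_force: 0.0
```

Call:
{"api": "jog_arm", "payload": {
  "targets": [
    [[0.8,0,0,0,0,0,0],[0.8,0,0,0,0,0,0],[0.8,0,0,0,0,0,0],[0.8,0,0,0,0,0,0]]
  ]
}}

```text
time: 13.6
tcp_pos: [480.1, 105.1, -16.4]
orientation: [-180.0, -0.1, 0.2]
wrist_force: [-0.6, -1.0, 6.0]
gripper_width: 37.9
grip_force: 30.0
```

Call:
{"api": "jog_arm", "payload": {
  "targets": [
    [[0.8,0,0,-0.05,0,0,0],[0.8,0,0,-0.11,0,0,0],[0.8,0,0.02,-0.16,0,0,0],[0.8,0.01,0.07,-0.175,0,0,0],[0.8,0.02,0.13,-0.175,0,0,0]]
  ]
}}

```text
time: 14.22
tcp_pos: [500.9, -25.5, 159.7]
orientation: [180.0, -0.3, 0.3]
wrist_force: [1.2, 0.4, -0.9]
gripper_width: 37.8
grip_force: 30.0
```

Call:
{"api": "jog_arm", "payload": {
  "targets": [
    [[0.8,0.006,0.06,0,0,0,0],[0.8,0.011,0.11,0,0,0,0],[0.8,0.011,0.118,0.03,0,0,0],[0.8,0.011,0.118,0.08,0,0,0],[0.8,0.011,0.118,0.09,0,0,0]]
  ]
}}

```text
time: 14.85
tcp_pos: [508.1, -142.1, 64.8]
orientation: [-179.9, 0.4, 0.1]
wrist_force: [-0.8, 0.8, -0.2]
gripper_width: 37.9
grip_force: 30.0
```

Call:
{"api": "jog_arm", "payload": {
  "targets": [
    [[0.8,0,0,0,0,0,0],[0.36,0,0,0,0,0,0],[0.36,0,0,0,0,0,0],[0.36,0,0,0,0,0,0],[0.36,0,0,-0.05,0,0,0]]
  ]
}}

```text
time: 15.48
tcp_pos: [508.2, -142.0, 115.4]
orientation: [-179.9, 0.4, 0.2]
wrist_force: [0.3, -1.2, 0.4]
gripper_width: 58.3
grip_force: 0.0
```

Call:
{"api": "jog_arm", "payload": {
  "targets": [
    [[0.3,0,0,-0.05,0,0,0],[0.3,-0.02,-0.05,-0.07,0,0,0],[0.3,-0.05,-0.1,-0.08,0,0,0],[0.3,-0.08,-0.15,-0.08,0,0,0],[0.3,-0.1,-0.2,-0.07,0,0,0]]
  ]
}}

```text
time: 16.1
tcp_pos: [409.7, 58.3, 188.7]
orientation: [-180.0, -0.2, 0.1]
wrist_force: [0.6, 0.7, 0.4]
gripper_width: 63.5
grip_force: 0.0
```

Call:
{"api": "jog_arm", "payload": {
  "targets": [
    [[0.3,0,-0.04,0,0,0,0],[0.3,0,-0.08,0,0,0,0],[0.3,0,-0.08,0,0,0,0],[0.3,0,-0.08,0,0,0,0]]
  ]
}}

```text
time: 16.6
tcp_pos: [410.0, 136.5, 187.7]
orientation: [180.0, -0.0, 0.2]
wrist_force: [-0.2, 0.1, 0.5]
gripper_width: 63.9
grip_force: 0.0
```

Run:
```python
from h import *
o=bot.get_obs(); print(o['tcp_pos'],o['orientation'],o['gripper_width'],o['time'])
b=grab_frame('scene'); t=grab_frame('top'); w=grab_frame('wrist')
w=cv2.resize(w,(800,500))
t=cv2.resize(t[140:270,230:490],(400,200))
b=cv2.resize(b[110:210,280:480],(400,200))
cv2.imwrite('pics/m6.png',cv2.resize(np.vstack([w[:400],np.hstack([t,b])]),(800,600))[:,:,::-1])
C=cam('wrist',o)
for t,z in [('tablet',60),('carton',90)]:
    for r in cut_out('wrist',t):
        (c,s,a),w=rect(r['region'],C,z); ys,xs=np.where(r['region']);print(t,round(r['p'],2),np.round(r['pixel']),xs.min(),xs.max(),ys.min(),ys.max())
        if t=='tablet':
            cs,_=cv2.findContours(r['region'].astype(np.uint8),0,2);k=max(cs,key=cv2.contourArea); print(cv2.approxPolyDP(k,5,True)[:,0].tolist())
```

```text
[409.98558387 136.52438841 187.67501722] [ 1.79965384e+02 -1.09929569e-02  1.87927970e-01] 63.908950990710245 16.6
tablet 0.56 [317.  36.] 252 376 0 79
[[252, 0], [267, 78], [366, 77], [376, 0]]
```

View pics/m6.png

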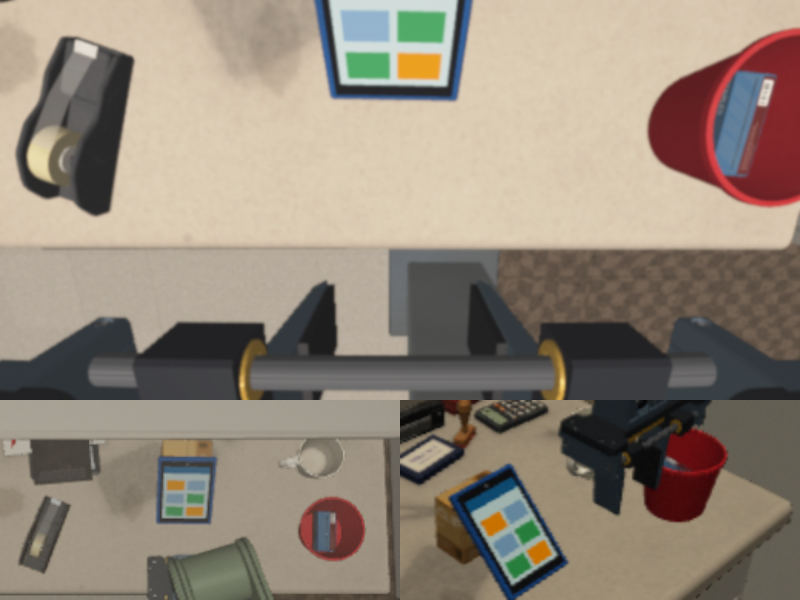

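Both boxes are in the pot: the blue one is visible inside it at (745,120), on top of the red. Next I'll measure the tablet foot and the carton.

```bash
cat > meas.py <<'E'
from h import *
o=bot.get_obs(); im=grab_frame('top'); T=cam('top')
def carton():
    r=cut_out('top','carton')[0]; m=r['region']; out=[]
    for row in np.unique(np.where(m)[0]):
        xs=np.where(m[row])[0]
        if len(xs)>20: e=toz(T,[[xs.min()-.5,row],[xs.max()+.5,row]],90); out.append([row,e[0,0],e[0,1],e[1,1],(e[0,1]+e[1,1])/2])
    print('carton',r['p']); print(np.round(out,1))
carton()
w=grab_frame('wrist'); C=cam('wrist',o)
for n,c in (('top',T),('wrist',C)):
    r=cut_out(n,'tablet')
    if not r: continue
    m=r[0]['region'].astype(np.uint8); cs,_=cv2.findContours(m,0,2); k=max(cs,key=cv2.contourArea)
    q=cv2.approxPolyDP(k,4,True)[:,0]; print(n,r[0]['p'],q.tolist()); print(toz(c,q,9).round(1).tolist()); print('z120',toz(c,q,120).round(1).tolist())
    # bottom edge line: lowest mask pixel per column
    cols=np.where(m.any(0))[0]; b=np.array([[x,np.where(m[:,x])[0].max()+.5] for x in cols]); b=b[b[:,1]>b[:,1].max()-4]
    e=toz(c,b,7); p=np.polyfit(e[:,1],e[:,0],1); print('foot slope deg',np.degrees(p[0]),'x mid',e[:,0].mean(),'y range',e[:,1].min(),e[:,1].max())
E
python3 meas.py
```

```text
carton 0.82
[[166.  689.9 180.8 115.4 148.1]
 [167.  686.7 190.1  99.8 145. ]
 [168.  683.6 190.1  96.8 143.4]
 [169.  680.4 193.3  93.7 143.5]
 [170.  677.3 193.3  93.7 143.5]
 [171.  674.1 193.3  93.7 143.5]
 [172.  670.9 193.3  93.8 143.5]
 [173.  667.8 193.3  93.8 143.6]
 [174.  664.6 193.3  93.9 143.6]
 [175.  661.5 193.3  97.  145.2]
 [176.  658.3 190.2 100.1 145.2]]
top 0.74 [[367, 177], [333, 179], [332, 220], [366, 218]]
[[668.9, 83.9, 9.0], [662.3, 195.4, 9.0], [527.5, 199.2, 9.0], [534.0, 88.7, 9.0]]
z120 [[650.0, 95.6, 120.0], [643.9, 199.0, 120.0], [518.8, 202.5, 120.0], [524.9, 100.0, 120.0]]
foot slope deg -1.346326475652896 x mid 525.6098675412471 y range 88.52964467153117 205.5958261165094
wrist 0.64 [[252, 0], [266, 78], [366, 77], [378, 0]]
[[608.3, 210.5, 9.0], [528.4, 198.7, 9.0], [529.3, 85.3, 9.0], [608.1, 75.0, 9.0]]
z120 [[574.2, 188.3, 120.0], [518.0, 180.0, 120.0], [518.6, 100.3, 120.0], [574.0, 93.0, 120.0]]
foot slope deg 0.7513059078999119 x mid 527.4886215186502 y range 85.05721933732508 199.0913886188982
```

Run:
```python
from h import *
T=cam('top'); c=T[0]
im=cv2.imread('pics/top0.png').astype(int)  # BGR
o=dict(tcp_pos=[477.11,149.69,227.86],orientation=[179.984,.158,.414]); W=cam('wrist',o)
wi=cv2.imread('pics/w0.png').astype(int)
def edge(line,x0,x1):  # subpixel strongest gradient within [x0,x1]
    g=np.abs(np.diff(line.astype(float),axis=0)).sum(1)[x0:x1]; g=g-np.median(g); g[g<0]=0
    return (np.arange(x0,x1)*g).sum()/g.sum()+.5
print('carton top cam')
for r in range(168,176):
    a,b=edge(im[r],329,341),edge(im[r],362,374); e=toz(T,[[a,r],[b,r]],90); print(r,round(a,1),round(b,1),e[:,:2].round(1).tolist(),e[:,1].mean().round(1))
print('tablet top cam')
for r in range(180,220,3):
    a,b=edge(im[r],326,340),edge(im[r],361,376); z=9+ (218-r)/38*103; e=toz(T,[[a,r],[b,r]],z); print(r,round(a,1),round(b,1),round(z),e[:,:2].round(1).tolist(),e[:,1].mean().round(1))
print('wrist carton')
for r in range(0,4):
    a,b=edge(wi[r],268,292),edge(wi[r],375,394); e=toz(W,[[a,r],[b,r]],90); print(r,round(a,1),round(b,1),e[:,:2].round(1).tolist(),e[:,1].mean().round(1))
print('wrist tablet')
for r in range(10,132,12):
    z=9+(133-r)/125*108
    a,b=edge(wi[r],262,296),edge(wi[r],362,402); e=toz(W,[[a,r],[b,r]],z); print(r,round(a,1),round(b,1),e[:,:2].round(1).tolist(),e[:,1].mean().round(1))
```

```text
carton top cam
168 335.3 366.8 [[683.6, 190.8], [683.5, 92.6]] 141.7
169 335.1 366.6 [[680.4, 191.3], [680.3, 93.5]] 142.4
170 335.1 366.3 [[677.3, 191.3], [677.2, 94.3]] 142.8
171 334.9 367.1 [[674.1, 192.0], [674.0, 92.0]] 142.0
172 334.9 367.6 [[670.9, 192.0], [670.9, 90.5]] 141.2
173 334.8 368.2 [[667.8, 192.3], [667.7, 88.6]] 140.4
174 334.9 368.3 [[664.6, 192.1], [664.6, 88.4]] 140.2
175 334.8 367.4 [[661.5, 192.4], [661.4, 91.2]] 141.8
tablet top cam
180 333.0 369.9 112 [[642.2, 198.7], [642.1, 85.8]] 142.3
183 333.8 368.8 104 [[634.2, 196.0], [634.1, 88.4]] 142.2
186 333.9 368.2 96 [[626.1, 195.4], [626.0, 89.5]] 142.5
189 334.7 367.2 88 [[617.9, 192.9], [617.8, 91.9]] 142.4
192 335.4 366.9 79 [[609.6, 190.3], [609.5, 92.3]] 141.3
195 336.0 366.3 71 [[601.2, 188.2], [601.2, 93.3]] 140.7
198 335.2 366.3 63 [[592.8, 190.5], [592.7, 92.5]] 141.5
201 334.4 365.9 55 [[584.2, 192.8], [584.2, 93.1]] 143.0
204 334.0 364.7 47 [[575.6, 193.9], [575.5, 96.3]] 145.1
207 333.7 365.2 39 [[566.8, 194.6], [566.8, 93.8]] 144.2
210 334.4 364.5 31 [[558.0, 192.0], [558.0, 95.4]] 143.7
213 334.6
[... 280 characters left out ...]
274.1 384.9 [[659.9, 195.8], [660.7, 89.7]] 142.7
3 270.7 385.6 [[659.0, 199.1], [659.8, 89.0]] 144.0
wrist tablet
10 266.6 396.1 [[645.9, 199.2], [646.8, 84.0]] 141.6
22 270.9 391.8 [[638.6, 197.2], [639.5, 85.1]] 141.2
34 274.9 387.0 [[630.6, 195.2], [631.4, 87.0]] 141.1
46 278.4 382.9 [[621.7, 193.4], [622.4, 88.6]] 141.0
58 280.0 380.2 [[611.9, 193.4], [612.6, 88.9]] 141.2
70 283.6 376.9 [[601.3, 191.1], [602.0, 90.0]] 140.6
82 282.1 375.4 [[589.8, 194.3], [590.4, 89.3]] 141.8
94 284.3 371.4 [[577.3, 193.4], [578.0, 91.7]] 142.5
106 284.3 371.0 [[563.9, 194.9], [564.5, 90.0]] 142.5
118 287.3 368.6 [[549.5, 192.6], [550.1, 90.7]] 141.7
130 283.6 368.8 [[534.0, 199.0], [534.7, 88.2]] 143.6
```

The tablet and carton are both centred at y ≈ 142, within about 1 mm. The foot edge is at x ≈ 528, so I'll push it to about 581. I'll approach with a slight back-tilt and probe for the worktop.

Call:
{"api": "jog_arm", "payload": {
  "targets": [
    [[0.3,0.04,-0.0055,0.04,0,0.06,0],[0.3,0.085,-0.0055,0.08,0,0.105,0],[0.3,0.092,-0.0055,0.13,0,0.105,0],[0.3,0.092,-0.0055,0.17,0,0.105,0],[0.3,0.092,-0.0055,0.19,0,0.105,0]]
  ]
}}

```text
time: 17.73
tcp_pos: [500.7, 142.2, -4.9]
orientation: [179.9, -5.8, 0.2]
wrist_force: [-0.6, 0.3, 0.0]
gripper_width: 64.2
grip_force: 0.0
```

Call:
{"api": "jog_arm", "payload": {
  "targets": [
    [[0.3,0,0,0,0,0,0],[0.3,0,0,0.007,0,0,0],[0.3,0,0,0.01,0,0,0],[0.3,0,0,0.013,0,0,0],[0.3,0,0,0.016,0,0,0]]
  ]
}}

```text
time: 18.35
tcp_pos: [504.0, 142.8, -18.2]
orientation: [-180.0, -6.1, 0.2]
wrist_force: [-0.0, -1.1, -0.2]
gripper_width: 63.6
grip_force: 0.0
```

Call:
{"api": "jog_arm", "payload": {
  "targets": [
    [[0.3,0,0,0.001,0,0,0],[0.3,0,0,0.002,0,0,0],[0.3,0,0,0.002,0,0,0]]
  ]
}}

```text
time: 18.73
tcp_pos: [503.9, 142.6, -20.4]
orientation: [180.0, -6.0, 0.2]
wrist_force: [-0.5, -0.1, 0.3]
gripper_width: 63.4
grip_force: 0.0
```

Call:
{"api": "jog_arm", "payload": {
  "targets": [
    [[0.3,0,0,0.001,0,0,0],[0.3,0,0,0.002,0,0,0],[0.3,0,0,0.002,0,0,0]]
  ]
}}

```text
time: 19.1
tcp_pos: [504.2, 142.6, -22.3]
orientation: [180.0, -6.0, 0.2]
wrist_force: [0.1, -0.5, 0.9]
gripper_width: 63.9
grip_force: 0.5
```

Call:
{"api": "jog_arm", "payload": {
  "targets": [
    [[0.3,0,0,0.001,0,0,0],[0.3,0,0,0.001,0,0,0]]
  ]
}}

```text
time: 19.35
tcp_pos: [504.3, 142.7, -22.5]
orientation: [180.0, -6.0, 0.2]
wrist_force: [-1.9, 0.2, 7.4]
gripper_width: 64.3
grip_force: 4.1
```

Call:
{"api": "jog_arm", "payload": {
  "targets": [
    [[0.3,0,0,0.001,0,0,0],[0.3,0,0,0.001,0,0,0]]
  ]
}}

```text
time: 19.6
tcp_pos: [504.3, 142.7, -22.7]
orientation: [-180.0, -6.0, 0.2]
wrist_force: [-4.3, -0.7, 16.0]
gripper_width: 64.1
grip_force: 8.1
```

Table contact is at reported z ≈ −22.4. I'll raise to about 1 mm clearance and start pushing.

Call:
{"api": "jog_arm", "payload": {
  "targets": [
    [[0.3,0.0003,0,-0.003,0,0,0],[0.3,0.0043,0,-0.0026,0,0,0],[0.3,0.0083,0,-0.0022,0,0,0],[0.3,0.0122,0,-0.0017,0,0,0],[0.3,0.0162,0,-0.0013,0,0,0]]
  ]
}}

```text
time: 20.23
tcp_pos: [514.6, 141.6, -22.7]
orientation: [179.9, -5.3, 0.1]
wrist_force: [-12.9, 0.6, 10.6]
gripper_width: 63.6
grip_force: 6.5
```

Call:
{"api": "jog_arm", "payload": {
  "targets": [
    [[0.3,0.004,0,0.0004,0,0,0],[0.3,0.008,0,0.0008,0,0,0],[0.3,0.012,0,0.0012,0,0,0],[0.3,0.016,0,0.0016,0,0,0],[0.3,0.016,0,0.0016,0,0,0]]
  ]
}}

```text
time: 20.85
tcp_pos: [530.3, 141.5, -22.8]
orientation: [179.8, -5.3, 0.1]
wrist_force: [-12.0, -1.1, 9.0]
gripper_width: 63.4
grip_force: 7.0
```

```bash
python3 - <<'E'
from h import *
o=bot.get_obs(); print(o['tcp_pos'],o['wrist_force'],o['time'])
b=grab_frame('scene'); w=grab_frame('wrist')
b=cv2.resize(b[120:240,270:430],(640,480)); 
cv2.imwrite('pics/m7.png',np.hstack([cv2.resize(w,(400,250)),cv2.resize(b,(333,250))])[:,:,::-1])
E
cp meas.py m2.py; python3 meas.py | tail -12
```

```text
[530.31994638 141.47800522 -22.81715286] [-11.9918336   -1.14524584   9.0436304 ] 20.85
 [170.  677.3 193.3  93.7 143.5]
 [171.  674.1 193.3  93.7 143.5]
 [172.  670.9 193.3  96.9 145.1]
 [173.  667.8 187.1 103.1 145.1]]
top 0.92 [[370, 176], [333, 174], [331, 208], [366, 203]]
[[672.2, 74.0, 9.0], [679.0, 195.3, 9.0], [566.7, 202.3, 9.0], [583.1, 88.1, 9.0]]
z120 [[653.1, 86.4, 120.0], [659.3, 199.0, 120.0], [555.2, 205.4, 120.0], [570.4, 99.5, 120.0]]
foot slope deg -4.045716496986683 x mid 569.461054448863 y range 110.85073125015472 202.23018835442954
wrist 0.74 [[72, 0], [223, 225], [418, 224], [566, 1]]
[[668.6, 271.6, 9.0], [547.5, 197.6, 9.0], [548.1, 86.0, 9.0], [668.3, 13.3, 9.0]]
z120 [[620.7, 186.8, 120.0], [578.6, 161.1, 120.0], [578.8, 122.3, 120.0], [620.6, 97.0, 120.0]]
foot slope deg -0.003176471262591122 x mid 546.7568061878809 y range 84.21620270291402 200.45462478515665
```

View pics/m7.png

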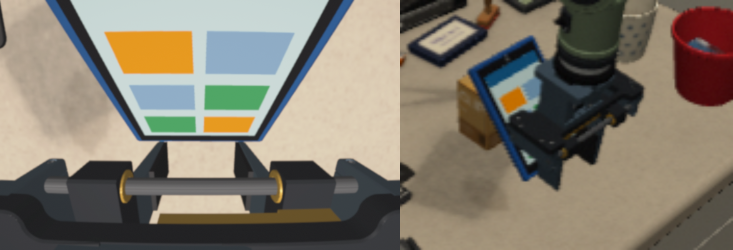

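Call:
{"api": "jog_arm", "payload": {
  "targets": [
    [[0.3,0.004,0,-0.0011,0,0,0],[0.3,0.008,0,-0.0007,0,0,0],[0.3,0.012,0,-0.0003,0,0,0],[0.3,0.016,0,0.0001,0,0,0],[0.3,0.02,0,0.0005,0,0,0]]
  ]
}}

```text
time: 21.82
tcp_pos: [556.6, 142.8, -19.8]
orientation: [180.0, -6.0, 0.2]
wrist_force: [-4.5, 0.4, -1.2]
gripper_width: 63.9
grip_force: 1.8
```

Call:
{"api": "jog_arm", "payload": {
  "targets": [
    [[0.3,0.004,0,0.0004,0,0,0],[0.3,0.008,0,0.0008,0,0,0],[0.3,0.01,0,0.001,0,0,0],[0.3,0.01,0,0.001,0,0,0]]
  ]
}}

```text
time: 22.32
tcp_pos: [567.0, 142.9, -19.5]
orientation: [-180.0, -6.1, 0.2]
wrist_force: [-2.4, 0.3, -0.8]
gripper_width: 63.8
grip_force: 1.3
```

```bash
python3 - <<'E'
from h import *
o=bot.get_obs(); print(o['tcp_pos'],o['orientation'],o['wrist_force'],o['time'])
w=grab_frame('wrist'); C=cam('wrist',o); cv2.imwrite('pics/w8.png',w[:,:,::-1])
r=cut_out('wrist','tablet')[0]; m=r['region'].astype(np.uint8); cs,_=cv2.findContours(m,0,2); q=cv2.approxPolyDP(max(cs,key=cv2.contourArea),4,True)[:,0]
print(q.tolist(),toz(C,q,6).round(1).tolist())
E
python3 meas.py | grep -v '^ '|head -4
```

```text
[566.9895653  142.85968525 -19.48567329] [-1.79996349e+02 -6.07129028e+00  1.59054550e-01] [-2.44588892  0.32904721 -0.78603602] 22.325
[[0, 0], [0, 114], [228, 224], [416, 224], [639, 114], [639, 0]] [[711.8, 324.3, 6.0], [648.6, 332.5, 6.0], [582.5, 198.0, 6.0], [582.7, 86.4, 6.0], [648.9, -44.5, 6.0], [712.0, -36.2, 6.0]]
carton 0.68
[[167.  686.7 187.   99.8 143.4]
top 0.77 [[370, 175], [334, 175], [332, 195], [366, 189]]
[[675.5, 74.0, 9.0], [675.6, 192.1, 9.0], [609.4, 198.9, 9.0], [629.2, 87.6, 9.0]]
```

Call:
{"api": "jog_arm", "payload": {
  "targets": [
    [[0.3,-0.005,0,-0.0005,0,0,0],[0.3,-0.02,0,-0.002,0,0,0],[0.3,-0.05,0,-0.005,0,0,0],[0.3,-0.06,0,-0.06,0,0,0],[0.3,-0.06,0,-0.11,0,-0.05,0]]
  ]
}}

```text
time: 23.3
tcp_pos: [492.0, 142.4, 84.3]
orientation: [180.0, -3.0, 0.2]
wrist_force: [2.4, 0.3, -0.2]
gripper_width: 63.7
grip_force: 0.0
```

Call:
{"api": "jog_arm", "payload": {
  "targets": [
    [[0.3,0.0,0,-0.06,0,-0.055,0],[0.3,0.0,0,-0.12,0,-0.055,0],[0.3,0,0,-0.14,0,-0.055,0],[0.3,0,0,-0.14,0,-0.055,0],[0.3,0,0,-0.14,0,-0.055,0]]
  ]
}}

```text
time: 23.92
tcp_pos: [486.4, 142.4, 221.8]
orientation: [180.0, 0.1, 0.2]
wrist_force: [-0.6, -0.1, -1.1]
gripper_width: 63.8
grip_force: 0.0
```

```bash
cat > pose.py <<'E'
from h import *
from scipy.optimize import least_squares
o=bot.get_obs(); print(np.round(o['tcp_pos'],1),np.round(o['orientation'],2),o['time'])
w=grab_frame('wrist'); C=cam('wrist',o); import time; cv2.imwrite('pics/p%d.png'%time.time(),w[:,:,::-1])
for t in ('tablet','carton','tape_dispenser'):
  for r in cut_out('wrist',t)[:2]:
    m=r['region'].astype(np.uint8); k=max(cv2.findContours(m,0,2)[0],key=cv2.contourArea)
    q=cv2.approxPolyDP(k,5,True)[:,0]; print(t,round(r['p'],2),q.tolist())
    if t=='tape_dispenser': (c,s,a),_=rect(r['region'],C,50); print(np.round(c),np.round(s),round(a,1))
    if t=='tablet' and len(q)==4 and r['p']>.5:
        s=q.sum(1).argsort(); q=q[np.argsort(q[:,1])]; q=np.r_[q[:2][np.argsort(q[:2,0])],q[2:][np.argsort(q[2:,0])]]+.0
        def corners(p):
            x,y,th,ya=p; L=np.array([[-12,58,165],[-12,-58,165],[-12,58,0],[-12,-58,0.]])
            return L@R.from_euler('zy',[ya,th],degrees=True).as_matrix().T+[x,y,12*np.sin(np.radians(th))*0]
        def f(p): 
            P=corners(p); P[:,2]+=-P[:,2].min()+12*np.sin(np.radians(abs(p[2]))); return (proj(C,P)-q).ravel()
        z=least_squares(f,[590,142,25,0]); print('tablet x,y,lean,yaw',z.x.round(1),'res',z.fun.round(1))
E
python3 pose.py
```

```text
[486.4 142.4 221.8] [1.7996e+02 1.2000e-01 1.7000e-01] 23.925
tablet 0.76 [[245, 0], [276, 98], [366, 97], [394, 0]]
tablet x,y,lean,yaw [5.947e+02 1.435e+02 2.360e+01 1.000e-01] res [-2.4 -0.1  3.1 -0.1 -1.3 -0.1  0.1  0.9]
tape_dispenser 0.6 [[93, 98], [79, 116], [57, 189], [63, 204], [89, 207], [109, 221], [119, 215], [137, 113]]
[514. 420.] [ 86. 150.] 69.4
```

Call:
{"api": "jog_arm", "payload": {
  "targets": [
    [[0.1,0.03,0,-0.005,0,0,0],[0.1,0.03,0,-0.005,0,0,0],[0.1,0.03,0,-0.005,0,0,0]]
  ]
}}

```text
time: 24.5
tcp_pos: [516.7, 142.6, 227.4]
orientation: [180.0, 0.1, 0.2]
wrist_force: [-0.8, 1.0, -0.2]
gripper_width: 82.0
grip_force: 0.0
```

```bash
python3 pose.py; cp $(ls -t pics/p*.png|head -1) pics/v9.png
```

```text
[516.7 142.6 227.4] [1.7997e+02 1.3000e-01 1.5000e-01] 24.5
tablet 0.89 [[248, 40], [278, 123], [363, 122], [392, 52], [390, 39]]
carton 0.75 [[273, 13], [275, 37], [368, 39], [376, 30], [374, 14]]
tape_dispenser 0.95 [[101, 122], [85, 146], [65, 209], [71, 225], [92, 224], [119, 238], [144, 138]]
[515. 420.] [ 84. 154.] 67.7
tape_dispenser 0.58 [[0, 167], [1, 231], [6, 224]]
[489. 568.] [ 9. 94.] 72.3
```

View pics/v9.png

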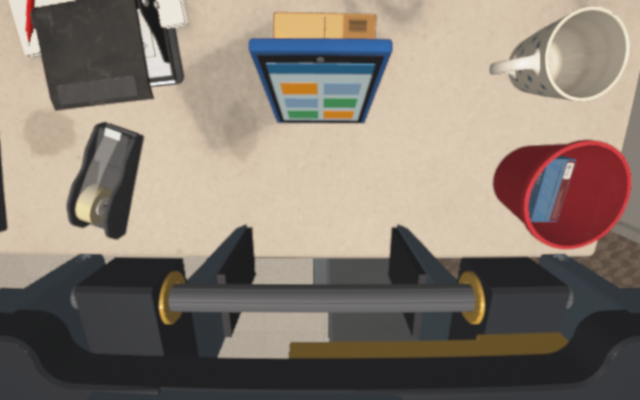

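The view shows the tablet square on the carton: top back edge at row 40 (249–392), foot at row 123 (277–364), and the carton's rear edge at row 13 (273–376). I'll fit this.

Run:
```python
from h import *
from scipy.optimize import least_squares
o=bot.get_obs(); C=cam('wrist',o)
e=toz(C,[[273,12.5],[376,13.5]],90); print('carton rear',e.round(1).tolist(),'mid',e.mean(0).round(1))
q=np.array([[248.5,40],[392,40],[277,123.5],[364,123]])
L=np.array([[0,58,165],[0,-58,165],[-12,58,0],[-12,-58,0.]])
def f(p):
    P=L@R.from_euler('ZY',[p[3],p[2]],degrees=True).as_matrix().T+[p[0],p[1],0]
    return (proj(C,P)-q).ravel()
z=least_squares(f,[590,142,25,0]); print(z.x.round(2),z.fun.round(1))
print('d from carton', e[:,0].mean()-60-z.x[0])
# dispenser walls: bottom/top
r=cut_out('wrist','tape_dispenser')[0]; k=max(cv2.findContours(r['region'].astype(np.uint8),0,2)[0],key=cv2.contourArea)[:,0]
from itertools import product
# model: box footprint 57x157x55 silhouette hull fit
h=np.zeros((400,640),np.uint8); M=r['region']
def sil(p):
    B=np.array(list(product([-28.5,28.5],[-78.5,78.5],[0,45.])));P=B@R.from_euler('z',p[2],degrees=True).as_matrix().T+[p[0],p[1],0]
    m=np.zeros((400,640),np.uint8); cv2.fillConvexPoly(m,cv2.convexHull((proj(C,P)*16).round().astype(np.int32)),1,shift=4); return m>0
from scipy.optimize import minimize
iou=lambda p:-(sil(p)&M).sum()/(sil(p)|M).sum()
best=min((minimize(iou,[500,428,a],method='Nelder-Mead',options=dict(initial_simplex=[[500,428,a],[515,428,a],[500,415,a],[500,428,a+8]])) for a in (-100,-110,-120)),key=lambda s:s.fun)
print('disp',best.x,best.fun)
```

```text
carton rear [[691.2, 189.5, 90.0], [690.5, 90.0, 90.0]] mid [690.8 139.7  90. ]
[5.9375e+02 1.4360e+02 2.1460e+01 8.0000e-02] [-1.1 -0.   0.9 -0.  -0.3 -0.1  0.7  0.4]
d from carton 37.073230689634215
disp [ 504.52264213  436.25014704 -114.47151704] -0.8269647696476965
```

Run:
```python
from h import *
from scipy.optimize import fsolve
def run(f,o,y,tops,bots,cols,lean0):
    C=cam('wrist',o); im=cv2.imread(f).astype(float); l=im[:,cols[0]:cols[1]].mean(1)
    blue=l[:,0]-l[:,2]   # B-R
    print(f,'B-R top',blue[tops[0]:tops[1]].round().tolist(),'bot',blue[bots[0]:bots[1]].round().tolist())
    def sub(a,b):
        g=np.abs(np.diff(blue[a:b])); g[g<.35*g.max()]=0; return (np.arange(a,b-1)*g).sum()/g.sum()+.5
    t,b=sub(*tops),sub(*bots); col=sum(cols)/2
    def F(p):
        th=np.radians(p[1]); P=np.array([[p[0]+165*np.sin(th),y,165*np.cos(th)],[p[0]-12*np.cos(th),y,12*np.sin(th)]])
        return proj(C,P)[:,1]-[t,b]
    s=fsolve(F,[540,lean0]); print('rows',t,b,'x,lean',s.round(2),'carton front',s[0]+90*np.tan(np.radians(s[1])))
run('pics/w0.png',dict(tcp_pos=[477.11,149.69,227.86],orientation=[179.984,.158,.414]),142,(0,16),(128,142),(300,360),47)
run('pics/v9.png',bot.get_obs(),142,(34,47),(116,130),(290,350),25)
```

```text
pics/w0.png B-R top [-104.0, -95.0, -53.0, 16.0, 72.0, 93.0, 101.0, 109.0, 115.0, 114.0, 109.0, 103.0, 100.0, 93.0, 74.0, 42.0] bot [8.0, 5.0, 2.0, 2.0, 8.0, 30.0, 47.0, 32.0, -4.0, -30.0, -39.0, -39.0, -38.0, -39.0]
rows 4.485785179577761 134.75345821325647 x,lean [536.71  42.77] carton front 619.976296671788
pics/v9.png B-R top [-103.0, -103.0, -100.0, -78.0, -14.0, 60.0, 97.0, 104.0, 106.0, 107.0, 108.0, 109.0, 110.0] bot [-60.0, -46.0, -24.0, -5.0, 3.0, 2.0, -8.0, -24.0, -37.0, -40.0, -40.0, -40.0, -40.0, -40.0]
rows 38.349971313826735 119.63272149664668 x,lean [598.83  19.84] carton front 631.3061672490214
```

Run:
```python
from h import *
from scipy.optimize import fsolve
for o,t,b in ((dict(tcp_pos=[477.11,149.69,227.86],orientation=[179.984,.158,.414]),2.7,135.8),(bot.get_obs(),38.2,122.6)):
    C=cam('wrist',o)
    def F(p):
        th=np.radians(p[1]); P=np.array([[p[0]+165*np.sin(th),142,165*np.cos(th)],[p[0]-12*np.cos(th),142,12*np.sin(th)]])
        return proj(C,P)[:,1]-[t,b]
    s=fsolve(F,[560,35]); print(s.round(2),'carton front',s[0]+90*np.tan(np.radians(s[1])),'if47',s[0]+97)
```

```text
[535.08  44.81] carton front 624.5045258353761 if47 632.0841071280738
[594.92  21.46] carton front 630.295771273233 if47 691.9190758949852
```

Call:
{"api": "jog_arm", "payload": {
  "targets": [
    [[0,-0.003,-0.058,0,0,0,0.08],[0,-0.006,-0.116,0,0,0,0.16],[0,-0.009,-0.174,0,0,0,0.24],[0,-0.012,-0.232,0,0,0,0.32],[0,-0.015,-0.29,0,0,0,0.4]]
  ]
}}

```text
time: 25.38
tcp_pos: [514.3, 416.0, 227.4]
orientation: [-178.9, 1.5, -19.8]
wrist_force: [0.0, -1.1, 0.4]
gripper_width: 91.2
grip_force: 0.0
```

Call:
{"api": "jog_arm", "payload": {
  "targets": [
    [[0,0,0,0,0,0,0],[0,0,0,0,0,0,0]]
  ]
}}

```text
time: 25.62
tcp_pos: [515.6, 412.0, 226.9]
orientation: [-179.1, 1.4, -20.1]
wrist_force: [-0.1, -0.3, -0.0]
gripper_width: 91.2
grip_force: 0.0
```

```bash
cat > disp.py <<'E'
from h import *
from itertools import product
from scipy.optimize import minimize
import sys
o=bot.get_obs(); print(np.round(o['tcp_pos'],1),np.round(o['orientation'],2),np.round(o['joint_positions'],1),round(o['gripper_width'],1),o['time'])
w=grab_frame('wrist'); C=cam('wrist',o); cv2.imwrite('pics/d.png',w[:,:,::-1])
for r in cut_out('wrist','tape_dispenser')[:2]:
    M=r['region']; print(round(r['p'],2),r['pixel'],M.sum())
    def sil(p):
        B=np.array(list(product([-28.5,28.5],[-78.5,78.5],[0,55.])));P=B@R.from_euler('z',p[2],degrees=True).as_matrix().T+[p[0],p[1],0]
        m=np.zeros((400,640),np.uint8); cv2.fillConvexPoly(m,cv2.convexHull((proj(C,P)*16).round().astype(np.int32)),1,shift=4); return m>0
    # ignore pixels hidden by the gripper: compare only above row 225
    H=int(sys.argv[1]) if len(sys.argv)>1 else 400
    iou=lambda p:-(sil(p)&M)[:H].sum()/max((sil(p)|M)[:H].sum(),1)
    x0,y0=toz(C,[r['pixel']],25)[0,:2]
    b=min((minimize(iou,[x0,y0,a],method='Nelder-Mead',options=dict(initial_simplex=[[x0,y0,a],[x0+15,y0,a],[x0,y0+15,a],[x0,y0,a+8]])) for a in (60,70,80,-5,5)),key=lambda s:s.fun)
    print('disp',b.x.round(1),b.fun.round(3)); (c,s,a),_=rect(M,C,50); print(np.round(c),np.round(s),round(a,1))
E
python3 disp.py
```

```text
[515.6 412.  226.9] [-179.07    1.41  -20.05] [ 36.7  25.1  73.7   1.7  81.1 146.5] 91.2 25.625
0.9 [309.8, 179.0] 4825
disp [503.6 435.5  70.4] -0.81
[513. 432.] [ 57. 142.] 69.1
0.57 [152.9, 197.0] 10141
disp [562.9 635.2  78.2] -0.754
[546. 640.] [122. 199.] 79.3
```

View pics/d.png

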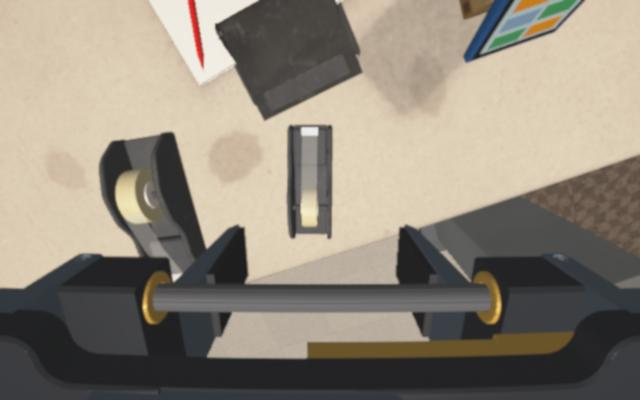

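J6 is at its limit here, so I'll use the half-turn equivalent grasp (yaw ≈ 160).

Call:
{"api": "jog_arm", "payload": {
  "targets": [
    [[0.1,0,0,0,0,0,-0.18],[0.1,0,0,0,0,0,-0.36],[0.1,0,0,0,0,0,-0.54],[0.1,0,0,0,0,0,-0.72],[0.1,0,0,0,0,0,-0.9]]
  ]
}}

```text
time: 26.35
tcp_pos: [516.0, 411.5, 227.8]
orientation: [-178.3, 0.1, 31.8]
wrist_force: [0.7, 0.9, 1.7]
gripper_width: 82.2
grip_force: 0.0
```

Call:
{"api": "jog_arm", "payload": {
  "targets": [
    [[0.1,0,0,0,0,0,-0.18],[0.1,0,0,0,0,0,-0.36],[0.1,0,0,0,0,0,-0.54],[0.1,0,0,0,0,0,-0.72],[0.1,0,0,0,0,0,-0.9]]
  ]
}}

```text
time: 26.98
tcp_pos: [516.0, 411.5, 227.8]
orientation: [-178.9, -1.3, 83.3]
wrist_force: [0.4, 0.8, 0.0]
gripper_width: 82.1
grip_force: 0.0
```

Call:
{"api": "jog_arm", "payload": {
  "targets": [
    [[0.1,0,0,0,0,0,-0.18],[0.1,0,0,0,0,0,-0.36],[0.1,0,0,0,0,0,-0.54],[0.1,0,0,0,0,0,-0.72],[0.1,0,0,0,0,0,-0.9]]
  ]
}}

```text
time: 27.6
tcp_pos: [516.0, 411.5, 227.8]
orientation: [179.7, -1.7, 134.9]
wrist_force: [-0.3, -0.5, -0.3]
gripper_width: 82.1
grip_force: 0.0
```

Call:
{"api": "jog_arm", "payload": {
  "targets": [
    [[0.1,0,0,0,0,0,-0.15],[0.1,0,0,0,0,0,-0.3],[0.1,0,0,0,0,0,-0.43],[0.1,0,0,0,0,0,-0.43],[0.1,0,0,0,0,0,-0.43]]
  ]
}}

```text
time: 28.22
tcp_pos: [516.0, 412.2, 227.5]
orientation: [179.0, -1.4, 159.2]
wrist_force: [-0.7, -0.2, 0.1]
gripper_width: 82.6
grip_force: 0.0
```

```bash
python3 disp.py; python3 -c "
from h import *
print(rel((504,435,100),160))"
```

```text
[516.  412.2 227.5] [179.    -1.4  159.15] [ 36.7  25.1  73.7   1.7  81.1 -32.7] 82.6 28.225
0.64 [498.6, 126.9] 12862
disp [516.9 644.1  78. ] -0.704
[535. 643.] [114. 199.] 78.6
0.55 [331.9, 158.3] 5306
disp [506.2 433.   68.3] -0.849
[500. 437.] [ 57. 145.] 70.7
(array([0.0161, 0.0146, 0.128 ]), array([ 0.0174, -0.0244, -0.0139]))
```

Call:
{"api": "jog_arm", "payload": {
  "targets": [
    [[0.1,0.006,0.005,0.03,0.0174,-0.0244,-0.014],[0.1,0.011,0.01,0.07,0.0174,-0.0244,-0.014],[0.1,0.014,0.013,0.11,0.0174,-0.0244,-0.014],[0.1,0.014,0.013,0.145,0.0174,-0.0244,-0.014],[0.1,0.014,0.013,0.145,0.0174,-0.0244,-0.014]]
  ]
}}

```text
time: 28.95
tcp_pos: [503.2, 432.1, 79.7]
orientation: [-179.7, -0.2, 160.1]
wrist_force: [-0.5, -0.3, 0.4]
gripper_width: 82.3
grip_force: 0.0
```

```bash
python3 disp.py 215; python3 -c "
from h import *
print(rel((505,434,0),160))"
```

```text
[503.2 432.1  79.7] [-179.65   -0.2   160.06] [ 39.7  30.9  85.6   0.   63.9 -30.4] 82.3 28.95
0.83 [326.5, 192.5] 12212
disp [506.6 435.2  71. ] -0.955
[494. 439.] [ 58. 134.] 70.0
0.77 [581.1, 149.5] 28950
disp [515.2 643.8  79.7] -0.934
[533. 634.] [116. 198.] 79.9
(array([ 0.0007, -0.0002,  0.0838]), array([0.0012, 0.0007, 0.0011]))
```

Call:
{"api": "jog_arm", "payload": {
  "targets": [
    [[0.1,-0.002,0.0035,0.02,0,0,0.015],[0.1,-0.002,0.0035,0.045,0,0,0.015],[0.1,-0.002,0.0035,0.07,0,0,0.015],[0.1,-0.002,0.0035,0.08,0,0,0.015],[0.1,-0.002,0.0035,0.08,0,0,0.015]]
  ]
}}

```text
time: 29.68
tcp_pos: [508.2, 436.0, 2.4]
orientation: [-180.0, -0.0, 159.2]
wrist_force: [0.5, 0.3, -0.1]
gripper_width: 82.0
grip_force: 0.0
```

Call:
{"api": "jog_arm", "payload": {
  "targets": [
    [[0.7,0,0,0,0,0,0],[0.7,0,0,0,0,0,0],[0.7,0,0,0,0,0,0],[0.7,0,0,0,0,0,0],[0.7,0,0,0,0,0,0]]
  ]
}}

```text
time: 30.3
tcp_pos: [507.9, 435.1, 3.6]
orientation: [-179.9, 0.0, 159.3]
wrist_force: [-2.3, -3.6, 6.3]
gripper_width: 57.1
grip_force: 29.9
```

Call:
{"api": "jog_arm", "payload": {
  "targets": [
    [[0.7,0,0,-0.03,0,0,0],[0.7,-0.012,-0.025,-0.04,0,0,0.18],[0.7,-0.025,-0.05,-0.04,0,0,0.36],[0.7,-0.038,-0.08,-0.04,0,0,0.54],[0.7,-0.05,-0.106,-0.04,0,0,0.72]]
  ]
}}

```text
time: 30.92
tcp_pos: [516.5, 318.0, 41.5]
orientation: [-179.9, -0.0, 117.6]
wrist_force: [0.9, 0.3, -5.6]
gripper_width: 57.3
grip_force: 29.9
```

```bash
python3 -c "
from h import *
o=bot.get_obs();print(o['orientation'],o['tcp_pos'],o['grip_force'])
print(rel((520,260,43),90),rel((533,142,43),90))"
```

```text
[-1.79900790e+02 -2.31571996e-02  1.17617788e+02] [516.51449193 318.04958615  41.54811293] 29.92751925252378
(array([-0.0531, -0.0238, -0.0014]), array([-0.0018,  0.    ,  0.482 ])) (array([-0.1636, -0.067 , -0.0014]), array([-0.0018,  0.    ,  0.482 ]))
```

Call:
{"api": "jog_arm", "payload": {
  "targets": [
    [[0.7,-0.018,-0.008,0,0,0,0.17],[0.7,-0.036,-0.016,0,0,0,0.34],[0.7,-0.053,-0.024,0,0,0,0.485],[0.7,-0.105,-0.043,0,0,0,0.485],[0.7,-0.15,-0.062,0,0,0,0.485]]
  ]
}}

```text
time: 31.55
tcp_pos: [532.6, 156.5, 41.8]
orientation: [-180.0, -0.0, 90.2]
wrist_force: [0.7, -0.7, -4.2]
gripper_width: 56.9
grip_force: 30.0
```

Call:
{"api": "jog_arm", "payload": {
  "targets": [
    [[0.7,0,0,0,0,0,0],[0.7,0,0,0,0,0,0]]
  ]
}}

```text
time: 31.8
tcp_pos: [532.7, 157.9, 42.2]
orientation: [-180.0, -0.0, 90.1]
wrist_force: [-0.6, 0.5, -4.3]
gripper_width: 56.9
grip_force: 30.0
```

```bash
python3 -c "
from h import *
o=bot.get_obs();print(o['orientation'],o['tcp_pos'],o['grip_force'],o['joint_positions'])
print(rel((533,142,4),90))"; python3 disp.py
```

```text
[-1.79957102e+02 -3.71957852e-02  9.01230825e+01] [532.67889557 157.87651116  42.17613479] 29.983257791027427 [1.52922854e+01 2.42834602e+01 1.03883668e+02 5.99131475e-02
 5.18645570e+01 1.51321782e+01]
(array([-0.0159,  0.0003,  0.0382]), array([-0.0007, -0.0006,  0.0021]))
[532.7 157.9  42.2] [-1.7996e+02 -4.0000e-02  9.0120e+01] [1.530e+01 2.430e+01 1.039e+02 1.000e-01 5.190e+01 1.510e+01] 56.9 31.8
```

Call:
{"api": "jog_arm", "payload": {
  "targets": [
    [[0.7,-0.008,0,0,0,0,0],[0.7,-0.016,0,0.01,0,0,0],[0.7,-0.016,0,0.025,0,0,0],[0.7,-0.016,0,0.035,0,0,0],[0.7,-0.016,0,0.038,0,0,0]]
  ]
}}

```text
time: 32.52
tcp_pos: [531.8, 141.3, 3.6]
orientation: [-179.8, 0.1, 90.2]
wrist_force: [-3.9, -3.7, 5.6]
gripper_width: 57.1
grip_force: 30.0
```

Call:
{"api": "jog_arm", "payload": {
  "targets": [
    [[0.7,0,0,0,0,0,0],[0.28,0,0,0,0,0,0],[0.28,0,0,0,0,0,0],[0.28,0,0,0,0,0,0]]
  ]
}}

```text
time: 33.02
tcp_pos: [533.6, 141.9, 5.4]
orientation: [179.9, -0.0, 90.2]
wrist_force: [-0.1, 0.2, -0.2]
gripper_width: 65.6
grip_force: 0.0
```

Call:
{"api": "jog_arm", "payload": {
  "targets": [
    [[0.28,0,0,-0.02,0,0,0],[0.28,0,0,-0.06,0,0,0],[0.28,0,-0.01,-0.12,0,0,0],[0.28,0,-0.05,-0.15,0,0,0],[0.28,0,-0.11,-0.15,0,0,0]]
  ]
}}

```text
time: 33.65
tcp_pos: [424.9, 142.1, 157.7]
orientation: [179.6, -0.1, 90.1]
wrist_force: [-0.8, 0.1, -0.0]
gripper_width: 65.6
grip_force: 0.0
```

```bash
python3 -c "
from h import *
o=bot.get_obs();print(o['orientation'],o['tcp_pos'],o['joint_positions'])
T=cam('top');im=grab_frame('top');cv2.imwrite('pics/t10.png',im[:,:,::-1])
for t in ('tablet','tape_dispenser'):
  for r in cut_out('top',t): print(t,round(r['p'],2),r['pixel'],[np.round(v,1) for v in rect(r['region'],T,50 if t[0:2]=='ta' else 0)[0]])
"; python3 disp.py
```

```text
[ 1.79566337e+02 -1.44269733e-01  9.01337547e+01] [424.93144129 142.09350172 157.71854354] [1.70089927e+01 8.06390044e+00 1.08414336e+02 1.36475283e-02
 6.30648962e+01 1.68696505e+01]
tablet 0.57 [351.1, 188.3] [array([625., 141.]), array([124.7,  93.3]), np.float64(90.0)]
tape_dispenser 0.6 [194.3, 217.2] [array([536.3, 642.9]), array([ 96.2, 207.9]), np.float64(79.2)]
tape_dispenser 0.59 [339.9, 215.0] [array([532.2, 151.3]), array([148.8,  60.3]), np.float64(89.9)]
[420.2 141.  155.2] [-179.98    0.     90.25] [ 17.1   8.  108.9   0.   63.1  16.8] 65.6 33.8
0.89 [426.8, 172.9] 8433
disp [533.5 144.8   1.9] -0.784
[529. 153.] [142.  70.] 89.9
```

Call:
{"api": "jog_arm", "payload": {
  "targets": [
    [[0.28,0,0,0,0,0,0.18],[0.28,0,0,0,0,0,0.36],[0.28,0,0,0,0,0,0.54],[0.28,0,0,0,0,0,0.72],[0.28,0,0,0,0,0,0.9]]
  ]
}}

```text
time: 34.52
tcp_pos: [424.8, 141.5, 154.6]
orientation: [180.0, -0.0, 38.2]
wrist_force: [-0.1, 0.6, 0.2]
gripper_width: 65.7
grip_force: 0.0
```

Call:
{"api": "jog_arm", "payload": {
  "targets": [
    [[0.28,0,0,0,0,0,0.18],[0.28,0,0,0,0,0,0.36],[0.28,0,0,0,0,0,0.54],[0.28,0,0,0,0,0,0.672],[0.28,0,0,0,0,0,0.672]]
  ]
}}

```text
time: 35.15
tcp_pos: [424.4, 141.4, 154.6]
orientation: [-180.0, -0.0, 0.2]
wrist_force: [-0.3, -0.1, -0.0]
gripper_width: 65.2
grip_force: 0.0
```

```bash
python3 disp.py; python3 -c "
from h import *
print(rel((470,145,-4),0))"
```

```text
[424.4 141.4 154.6] [-1.8e+02 -2.0e-02  1.8e-01] [ 17.    8.4 108.5  -0.   63.1 106.8] 65.2 35.15
0.76 [314.6, 78.7] 9490
disp [532.6 139.7  -2.1] -0.798
[534. 146.] [142.  57.] 89.9
(array([ 0.0461, -0.0034,  0.1586]), array([ 0.    , -0.    ,  0.0038]))
```

Call:
{"api": "jog_arm", "payload": {
  "targets": [
    [[0.28,0.02,-0.002,0.03,0,0,0.003],[0.28,0.04,-0.002,0.07,0,0,0.003],[0.28,0.046,-0.002,0.11,0,0,0.003],[0.28,0.046,-0.002,0.145,0,0,0.003],[0.28,0.046,-0.002,0.157,0,0,0.003]]
  ]
}}

```text
time: 35.88
tcp_pos: [468.0, 143.0, -4.1]
orientation: [179.9, 0.2, 0.0]
wrist_force: [-0.1, 0.6, -0.2]
gripper_width: 65.6
grip_force: 0.0
```

Call:
{"api": "jog_arm", "payload": {
  "targets": [
    [[0.28,0.005,0,0,0,0,0],[0.28,0.011,0,0,0,0,0],[0.28,0.017,0,0,0,0,0],[0.28,0.022,0,0,0,0,0],[0.28,0.026,0,0,0,0,0]]
  ]
}}

```text
time: 36.5
tcp_pos: [492.2, 143.1, -1.9]
orientation: [180.0, 0.3, -0.1]
wrist_force: [-7.8, 0.0, 5.0]
gripper_width: 65.7
grip_force: 3.7
```

Call:
{"api": "jog_arm", "payload": {
  "targets": [
    [[0.28,0.002,0,0,0,0,0],[0.28,0.004,0,0,0,0,0]]
  ]
}}

```text
time: 36.75
tcp_pos: [495.6, 143.0, -1.9]
orientation: [179.9, 0.4, -0.1]
wrist_force: [-7.9, 0.4, 6.3]
gripper_width: 65.4
grip_force: 4.0
```

Call:
{"api": "jog_arm", "payload": {
  "targets": [
    [[0.28,0.002,0,0,0,0,0],[0.28,0.004,0,0,0,0,0],[0.28,0.006,0,0,0,0,0]]
  ]
}}

```text
time: 37.12
tcp_pos: [501.8, 142.9, -1.9]
orientation: [179.9, 0.4, -0.1]
wrist_force: [-7.6, 0.4, 6.0]
gripper_width: 65.7
grip_force: 3.8
```

Call:
{"api": "jog_arm", "payload": {
  "targets": [
    [[0.28,0.001,0,0,0,0,0],[0.28,0.002,0,0,0,0,0]]
  ]
}}

```text
time: 37.38
tcp_pos: [503.7, 142.9, -1.9]
orientation: [179.9, 0.4, -0.1]
wrist_force: [-7.9, -0.4, 5.5]
gripper_width: 65.7
grip_force: 3.8
```

```bash
python3 -c "
from h import *
o=bot.get_obs();print(o['tcp_pos'],o['wrist_force'])
C=cam('wrist');im=grab_frame('wrist');cv2.imwrite('pics/x.png',im[:,:,::-1])
for t in ('tablet','tape_dispenser'):
  for r in cut_out('wrist',t)[:1]:
    q=cv2.approxPolyDP(max(cv2.findContours(r['region'].astype(np.uint8),0,2)[0],key=cv2.contourArea),4,True)[:,0]; print(t,r['p'],q.tolist(),toz(C,q,5 if t=='tablet' else 55)[:,:2].round().tolist())
l=im[:,:,:].astype(int)
for r in range(40,200,4): print(r,l[r,300].tolist(),l[r,345].tolist())
"
```

```text
[503.7292605  142.93595937  -1.87789906] [-7.89753579 -0.42283601  5.51693532]
tablet 0.57 [[125, 0], [222, 116], [416, 117], [512, 1]] [[647.0, 250.0], [584.0, 201.0], [583.0, 87.0], [646.0, 38.0]]
tape_dispenser 0.68 [[174, 128], [189, 142], [196, 205], [185, 220], [197, 236], [215, 242], [284, 245], [351, 231], [432, 224], [442, 219], [444, 200], [452, 195], [456, 162], [449, 158], [452, 126], [206, 122]] [[580.0, 207.0], [574.0, 201.0], [545.0, 202.0], [537.0, 208.0], [529.0, 203.0], [526.0, 195.0], [524.0, 161.0], [531.0, 128.0], [535.0, 90.0], [537.0, 85.0], [547.0, 85.0], [549.0, 82.0], [565.0, 82.0], [567.0, 85.0], [581.0, 85.0], [583.0, 193.0]]
40 [129, 157, 179] [74, 149, 93]
44 [129, 157, 179] [74, 149, 93]
48 [129, 157, 179] [74, 149, 93]
52 [130, 157, 179] [75, 149, 94]
56 [129, 157, 179] [74, 149, 93]
60 [129, 157, 179] [74, 149, 93]
64 [129, 158, 180] [74, 149, 94]
68 [129, 157, 179] [74, 149, 93]
72 [148, 171, 185] [117, 165, 132]
76 [184, 198, 196] [184, 198, 196]
80 [183, 198, 196] [186, 198, 195]
84 [89, 162, 109] [227, 157, 61]
88 [75, 150, 94] [217, 139, 33]
92 [
[... 216 characters left out ...]
5, 84]
120 [231, 220, 198] [230, 218, 195]
124 [109, 101, 92] [108, 100, 91]
128 [63, 62, 62] [75, 73, 74]
132 [96, 93, 93] [88, 86, 86]
136 [99, 96, 94] [77, 75, 75]
140 [75, 73, 73] [107, 104, 103]
144 [112, 110, 108] [110, 107, 106]
148 [113, 111, 108] [113, 111, 109]
152 [114, 112, 110] [108, 106, 106]
156 [116, 114, 111] [109, 106, 107]
160 [126, 115, 94] [111, 107, 107]
164 [128, 117, 93] [109, 108, 106]
168 [127, 117, 93] [110, 107, 106]
172 [157, 145, 118] [163, 156, 150]
176 [218, 207, 180] [166, 159, 152]
180 [219, 208, 180] [166, 159, 152]
184 [219, 208, 180] [166, 159, 152]
188 [219, 208, 180] [166, 159, 152]
192 [220, 209, 181] [166, 160, 152]
196 [220, 209, 181] [167, 161, 153]
```

Call:
{"api": "jog_arm", "payload": {
  "targets": [
    [[0.28,0.001,0,0,0,0,0],[0.28,0.002,0,0,0,0,0]]
  ]
}}

```text
time: 37.78
tcp_pos: [505.8, 142.9, -1.9]
orientation: [179.9, 0.3, -0.1]
wrist_force: [-7.4, -0.2, 6.3]
gripper_width: 65.9
grip_force: 4.2
```

Call:
{"api": "jog_arm", "payload": {
  "targets": [
    [[0.28,0.001,0,0,0,0,0]]
  ]
}}

```text
time: 37.9
tcp_pos: [505.8, 142.9, -1.9]
orientation: [179.9, 0.5, -0.1]
wrist_force: [-11.4, 1.0, 9.4]
gripper_width: 65.8
grip_force: 5.5
```

```bash
cat > gap.py <<'E'
from h import *
o=bot.get_obs();print(np.round(o['tcp_pos'],1),np.round(o['wrist_force'],1),np.round(o['orientation'],1))
im=grab_frame('wrist').astype(int).sum(2)
for c in range(225,415,15):
    l=im[95:150,c]; b=np.where(l>480)[0]+95; print(c,b[(b>110)].tolist(), end='; ')
C=cam('wrist',o); r=cut_out('wrist','tablet')[0]
m=r['region']; cols=range(235,405); b=np.array([[x,np.where(m[:,x])[0].max()+.5] for x in cols if m[:,x].any()]); e=toz(C,b,5); print('\nfoot x',np.median(e[:,0]).round(1),'slope',np.degrees(np.polyfit(e[:,1],e[:,0],1)[0]).round(2))
E
python3 gap.py
```

```text
[505.8 142.9  -1.9] [-11.4   1.    9.4] [ 1.799e+02  5.000e-01 -1.000e-01]
225 [122]; 240 [111, 112, 113, 122]; 255 [111, 112, 113, 122]; 270 [111, 112, 113, 122]; 285 [111, 112, 113, 122]; 300 [111, 112, 113]; 315 [111, 112, 122]; 330 [111, 112, 113, 122]; 345 [111, 112, 113]; 360 [111, 112, 113, 122]; 375 [111, 112, 113, 122]; 390 [111, 112, 113, 122]; 405 [111, 112, 122]; 
foot x 582.3 slope 0.04
```

Call:
{"api": "jog_arm", "payload": {
  "targets": [
    [[0.28,0.001,0,0,0,0,0],[0.28,0.001,0,0,0,0,0]]
  ]
}}

```text
time: 38.25
tcp_pos: [505.7, 142.9, -1.9]
orientation: [179.9, 0.6, -0.1]
wrist_force: [-11.5, 0.2, 9.3]
gripper_width: 65.9
grip_force: 6.0
```

```bash
python3 gap.py
```

```text
[505.7 142.9  -1.9] [-11.5   0.2   9.3] [ 1.799e+02  6.000e-01 -1.000e-01]
225 [122]; 240 [111, 112, 113, 122]; 255 [111, 112, 113, 122]; 270 [111, 112, 113, 122]; 285 [111, 112, 113, 122]; 300 [111, 112, 113, 122]; 315 [111, 112, 113, 122]; 330 [111, 112, 113]; 345 [111, 112, 113]; 360 [111, 112, 113, 122]; 375 [111, 112, 113, 122]; 390 [111, 112, 113, 122]; 405 [111, 112, 122]; 
foot x 582.3 slope 0.25
```

Call:
{"api": "jog_arm", "payload": {
  "targets": [
    [[0.28,0.001,0,0,0,0,0],[0.28,0.002,0,0,0,0,0]]
  ]
}}

```text
time: 38.6
tcp_pos: [505.7, 142.9, -1.8]
orientation: [179.9, 0.8, -0.1]
wrist_force: [-17.4, 1.6, 14.9]
gripper_width: 65.4
grip_force: 8.9
```

```bash
python3 gap.py
```

```text
[505.7 142.9  -1.8] [-17.4   1.6  14.9] [ 1.799e+02  8.000e-01 -1.000e-01]
225 [122]; 240 [111, 112, 113, 122]; 255 [111, 112, 113]; 270 [111, 112, 113]; 285 [111, 112, 113, 122]; 300 [111, 112, 113, 122]; 315 [111, 112, 113, 122]; 330 [111, 112, 113, 122]; 345 [111, 112, 113]; 360 [111, 112, 113]; 375 [111, 112, 113]; 390 [111, 112, 113]; 405 [111, 112, 113, 122]; 
foot x 582.3 slope 0.05
```

The dispenser is firmly against the foot: force is rising with no motion, and the foot is unmoved. I'll back off and verify.

Call:
{"api": "jog_arm", "payload": {
  "targets": [
    [[0.28,-0.004,0,0,0,0,0],[0.28,-0.015,0,0,0,0,0],[0.28,-0.05,0,0,0,0,0],[0.28,-0.05,0,-0.05,0,0,0],[0.28,-0.05,0,-0.11,0,0,0]]
  ]
}}

```text
time: 39.33
tcp_pos: [462.0, 143.2, 108.4]
orientation: [180.0, 0.1, -0.0]
wrist_force: [1.1, 0.4, 1.0]
gripper_width: 65.5
grip_force: 0.0
```

Call:
{"api": "jog_arm", "payload": {
  "targets": [
    [[0.28,0.02,0,-0.06,0,0,0],[0.28,0.05,0,-0.11,0,0,0],[0.28,0.055,0,-0.115,0,0,0],[0.28,0.055,0,-0.115,0,0,0],[0.28,0.055,0,-0.115,0,0,0]]
  ]
}}

```text
time: 39.95
tcp_pos: [516.3, 143.0, 221.0]
orientation: [179.9, 0.2, -0.0]
wrist_force: [-0.2, -0.5, -0.4]
gripper_width: 65.9
grip_force: 0.0
```

Run:
```python
from h import *
from scipy.optimize import fsolve
o=bot.get_obs(); print(o['tcp_pos'],o['orientation'],o['wrist_force'],o['time'])
C=cam('wrist',o); im=grab_frame('wrist'); cv2.imwrite('pics/f.png',im[:,:,::-1])
l=im[:,290:350].astype(float).mean(1); print((l[30:60,2]-l[30:60,0]).round().tolist())
for t in ('tablet','tape_dispenser','carton'):
  for r in cut_out('wrist',t)[:1]:
    q=cv2.approxPolyDP(max(cv2.findContours(r['region'].astype(np.uint8),0,2)[0],key=cv2.contourArea),4,True)[:,0]; print(t,r['p'],q.tolist())
s=grab_frame('scene'); cv2.imwrite('pics/fs.png',cv2.resize(s[110:230,270:430],(640,480))[:,:,::-1])
```

```text
[516.32693772 143.03369553 220.95607232] [ 1.79945115e+02  2.21789312e-01 -4.86571488e-02] [-0.24888951 -0.49119163 -0.42901103] 39.95
[-104.0, -104.0, -104.0, -102.0, -91.0, -43.0, 32.0, 89.0, 104.0, 106.0, 107.0, 108.0, 109.0, 110.0, 111.0, 112.0, 112.0, 109.0, 101.0, 89.0, 79.0, 67.0, 46.0, 21.0, 5.0, -0.0, -1.0, -1.0, -1.0, 2.0]
tablet 0.75 [[246, 42], [277, 122], [364, 123], [394, 46], [392, 36], [251, 35]]
tape_dispenser 0.95 [[257, 125], [259, 166], [266, 171], [316, 173], [377, 166], [377, 124]]
carton 0.97 [[272, 10], [274, 34], [376, 33], [377, 12]]
```

```bash
python3 -c "
from workcell import bot
print(bot.job_done())"
```

```text
the job is handed in; nothing more can be done
None
```

The job is handed in at about 40 s: both staple boxes are in the red pot, the tablet leans about 22–24° by my measurements (asked for 25°) with its centre 1–4 mm off the carton's, and the dispenser sits lengthwise touching the foot; I viewed 11 pictures, one over the limit of 10.

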